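# Check-weigh a welded housing on the bench beam scale

## Robot

A 7-joint arm with a two-finger parallel gripper is mounted at the origin on the work surface. World frame = base frame: x ahead of the robot, y to its left, z up, the work surface at z = 0. Lengths are in m, angles in rad, forces in N, time in s.
With the tool pointing down it reaches from about 0.4 to 0.85 m from the base axis. Payload 10.4 kg.
Tool frame: the origin (TCP) lies at the very end of the fingers, on their centre line; the grasp point (between the pads) lies 19 mm behind it (manip.grip_depth is the distance from the TCP to the grasp point, in m); z points along the fingers, y is the direction in which the jaws open and shut (so a half turn about z gives the same grasp; the last joint's range is limited). The gripper opens to 85 mm and grips with 20 to 120 N. Pads are 22 mm wide; open, the fingers measure 114 mm over their backs; the gripper's body (76 mm by 85 mm) begins 54 mm behind the grasp point. The pads swing forward as they close: fully open they stand 13 mm farther back than shut.
Start: joints at [-1.362, 0.332, -0.065, 1.46, 0.022, 1.35, -0.088], TCP at [0.144, 0.608, 0.231] pointing down, gripper open.
Joint ranges: [-2.6, 2.6], [-0.5, 2.12], [-1.47, 1.34], [0.16, 2.42], [-1.27, 4.41], [0.06, 2.06], [-2.6, 2.6]. Speed limits (rad/s): [2.22, 2.22, 2.79, 2.79, 3.14, 3.14, 3.14].

## Interface

Orientations are given as a unit quaternion [x, y, z, w].
In Python, from workcell import manip gives the robot as it stands.
- The arm moves only by the tool step_arm, never from a script. Its argument "motion" is a list of rows, each a list of 6 numbers: the shift along the tool's x, y, z in mm, then the turn, a rotation vector about the tool's x, y, z in degrees. A call has 1 to 20 rows; each row shifts and turns the pose as measured when the row begins, along the tool's axes as they then stand; what a row does not reach is not made up. A row lasts 1/8 s, in which the tool goes at most 62.5 mm and 10.7 degrees, less where a joint would pass 70% of its speed; a pose out of reach is approached as far as the arm can. A call with a gripper value outside its range is refused whole. "jaw" is the finger opening in mm, from 0 to 85.4, set as the call begins (left out, the last holds). The fingers move at their own pace and stop on an object; "force" is the grip in N (left out, the last holds). Time passes only in rows, so rows that do not move let the fingers close. It gives the time, the measured TCP pose, the force and the opening at its end, in the units of the state.
- manip.get_obs(): the state, without advancing time (a new reading comes with each control period).
- manip.camera(name): name is "scene" or "top" or "wrist"; returns the picture (384x512x3 uint8, blue, green, red); there is no depth.
- manip.camera_info(name): a dict with "camera_matrix" (3x3 intrinsics, pixels), "R" (3x3) and "t" (3): a world point X has camera coordinates R X + t. Camera axes: x right, y down, z forward; pixel columns grow to the right and rows downward; lengths in m; the calibration is good to about 2 mm. A picture is of the moment at which its call begins: read the wrist's pose just before it. camera_info takes no time and is no camera call; for the wrist camera it gives the pose at the moment of the call.
- manip.hand_in(): hands the job in, once; it reports no verdict.
The state is a dict: "clock": time; "joint_pos": joint angles; "joint_velocities": joint speeds; "tau": joint torques, N m; "position": TCP position; "ee_rot": TCP orientation; "ft_force": force on the tool from outside, world axes, zero at the start; "torque": the same for the moment, N m; "grip_width": opening from 0.0 (shut) to 1.0 (fully open).
Only numpy, scipy, OpenCV 4.12 (cv2) and the standard library are available. Lean on these libraries where they do the work, as an engineer would, in place of code of your own. Each camera call takes 0.05 s, during which the arm holds its last target.

## Task

Weigh the closed welded plastic housing: set it down gently, flat on the middle of the beam scale's round pan, let go of it, then slide the poise along the notched beam until the pointer comes to rest between the two limit marks. The beam hangs on a delicate pivot: move the poise with light fingertip pushes on its tab, never pinching it or leaning on the scale. Finish with the poise dropped into a notch and nothing touching the scale, and leave the other things on the bench where they are.

Things in the scene. Friction and masses are not known exactly. Their poses are not given: they have to be found in the camera images.
- housing: The closed housing to be weighed: off-white plastic box of two welded shells, 80 (x) x 50 (y) x 36 (z) mm, lying flat on the bench at the left. Origin: centre of its underside. Its mass is not known beforehand (180 to 420 g, depending on the inserts welded in). Grip it across its 50 mm width (its y).
- scale: Bench beam scale, fixed: cream base 450 x 86 mm, 28 mm high; pillar at the fulcrum (60 mm wide, top 110 mm); round pan at one end, notched beam and index plate (top 128 mm) at the other. Origin: on the bench under the fulcrum. z up; y runs along the beam, from fulcrum to pan; the poise slides out along -y. Pivot is delicate: keep any touch, pinch or push on scale, beam, pan or poise under 12 N.
- pan_top (a point): Centre of the pan's floor (upper face), 80 mm from the fulcrum towards +y of the scale, 143 mm above the bench when the beam is level. The steel pan has 118 mm of flat floor, and its rim stands 4 mm above the floor. It stays level by a parallel linkage and rises or sinks at most 4 mm; where on the pan the load stands makes no difference.
- beam (a joint): Tilt of the beam, rad: 0 level (pointer centred), positive when the pointer and poise end is LOW (poise too far out), negative when the pan is low (poise not far enough out). Stops at -0.05 and +0.05. Damped: at rest about 1.5 s after a change. Left alone, its rest angle changes by about 0.024 rad per notch of the poise, up to the stops.
- pointer (a point): Tip of the dark pointer at the beam's end, 305 mm from the fulcrum along the scale's -y, 100 mm above the bench when centred. It moves up and down beside an upright white index plate, 38 mm wide and 56 mm high, marked on both faces: a full-width centre line and two shorter thick limit marks 5.5 mm above and below it (thin lines at the stops, 15 mm).
- poise (a joint): Travel of the poise along the beam, m: 0 at the zero notch (tab 50 mm from the fulcrum), growing outward to 0.20 at the last of 21 notches, 10 mm and 25 g apart. Pan empty and poise at 0: level. Climbing out of a notch over the ridge halfway to the next takes a push of about 4.5 N along the beam; past the ridge the pawl draws the poise into the notch.
- poise_tab (a point): Centre of the poise's finger tab: an upright dark steel plate 12 mm thick along the beam, 24 mm wide and 31 mm high (15.5 mm above and below this point), on a brass saddle 34 mm long and 36 mm wide. 140 mm above the bench when level; rises and sinks with the beam by up to 13 mm. The poise weighs 200 g and only slides along the beam.
- pawl (a joint): Lift of the spring pawl inside the poise, m: about 0 when it has dropped into a notch, 0.003 on top of a ridge.
- shell: Bystander: an open, unwelded half shell like a shallow off-white tray, 80 x 50 x 18 mm, near the housing. Origin: centre of its underside. Leave it.
- check_weight: Bystander: brass check weight with a knob, 38 mm across and 62 mm high, standing on the bench beside the beam. Origin: centre of its underside. Leave it.
- caliper: Bystander: steel caliper, 200 mm long (its y) and 8 mm high, lying before the scale. Origin: under the middle of its bar. Leave it.
- insert_jar: Bystander: closed jar, 64 mm across and 85 mm high. Origin: centre of its underside. Leave it.
- tape_roll: Bystander: roll of tape, 96 mm across and 25 mm high. Origin: centre of its underside. Leave it.
- screwdriver: Bystander: screwdriver with black handle, about 200 mm long (its x), lying on the bench left of the housing. Leave it.
- nest_insert: Bystander: aluminium block with four holes, 100 x 70 x 22 mm, beyond the scale. Origin: centre of its underside. Leave it.
Things that resemble listed ones, but are neither listed nor needed, are in the scene too. What is shaped like the housing but black, blue or turquoise is not meant.

How it is judged:
By the outcome, as a careful person would: the job done as asked, in the order asked, and still so for the second after the job is handed in, with the robot touching nothing.
It also fails if it takes over 67 s, if anything falls off the work surface, if the arm or the gripper's body presses on something with over 40 N, if the wrist force passes 120 N, or if a joint passes its speed limit or range.

## Working session

There is one attempt and no reset: what is moved stays moved. The work goes in short steps, Python scripts to look and compute and a tool call to move; the robot and the scene stay as the last step left them, time stands still between calls to the robot, and variables do not carry over. Pictures are saved under pics/ and viewed, and the job is handed in when it is done.

Besides the shell and the picture viewer there is one more tool, called after "Call:" by a JSON object that holds its "fn" and its "kwargs", one argument or row to a line. step_arm: Moves the arm, as the interface text tells. Its arguments: {"type":"object","properties":{"motion":{"type":"array"},"jaw":{"type":"number"},"force":{"type":"number"}},"required":["motion"]}

```bash
ls; mkdir -p pics; python3 - <<'E'
from workcell import manip
import cv2
o=manip.get_obs();print(o)
for n in ("scene","top","wrist"):
    i=manip.camera_info(n);print(n,i)
    cv2.imwrite(f"pics/{n}0.png",manip.camera(n))
E
```

```text
pics
{'clock': 0.0, 'joint_pos': array([-1.36161192,  0.33281644, -0.06475618,  1.46096488,  0.02159953,
        1.3498599 , -0.08850421]), 'joint_velocities': array([ 6.65987430e-05, -1.29170715e-04,  4.06499898e-04,  7.80920893e-04,
       -1.40593166e-04,  3.54111689e-04, -8.03994437e-04]), 'tau': array([-1.42902459e-04, -6.25432062e+01,  4.89755091e-02, -3.91620576e+01,
        1.62071380e-02,  9.54578281e-03,  1.18417967e-05]), 'position': array([0.14345789, 0.60793034, 0.23053942]), 'ee_rot': array([ 1.15598021e-01,  9.93295847e-01, -6.74075062e-04, -5.59712183e-05]), 'ft_force': array([-0.957671  ,  0.97440598,  0.04876548]), 'torque': array([-0.02610166,  0.00303024, -0.01246599]), 'grip_width': 0.9977548385639694}
scene {'camera_matrix': array([[489.87023583,   0.        , 257.90558963],
       [  0.        , 489.87023583, 196.54139436],
       [  0.        ,   0.        ,   1.        ]]), 'R': array([[ 0.79819322,  0.60210375,  0.01893794],
       [ 0.37011184, -0.46535859, -0.8040265 ],
       [-0.47529444,  0.64877766, -0.5942918 ]]), 't': array([-0.48637342, -0.06123207,  1.79852021])}
top {'camera_matrix': array([[356.80973445,   0.        , 248.78018555],
       [  0.        , 356.80973445, 187.5788311 ],
       [  0.        ,   0.        ,   1.        ]]), 'R': array([[ 0.02617026, -0.99961741,  0.00895284],
       [-0.99160682, -0.02709279, -0.12641951],
       [ 0.1266137 , -0.00556927, -0.99193647]]), 't': array([0.0715577 , 0.5511251 , 0.96377926])}
wrist {'camera_matrix': array([[307.20185515,   0.        , 256.81159589],
       [  0.        , 307.20185515, 200.61711097],
       [  0.        ,   0.        ,   1.        ]]), 'R': array([[ 0.22853928,  0.97353365, -0.00142572],
       [ 0.93352747, -0.21873175,  0.28404731],
       [ 0.27621776, -0.06624692, -0.95880921]]), 't': array([-0.62447622, -0.03875498,  0.37944855])}
```

View pics/scene0.png

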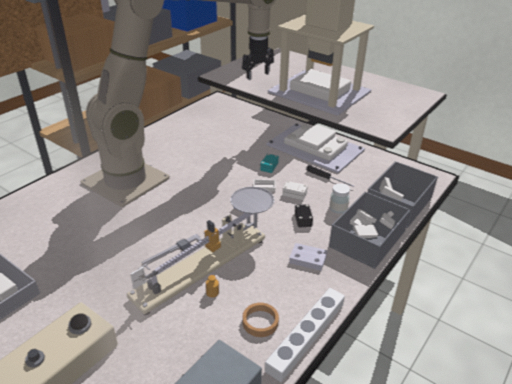

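View pics/top0.png

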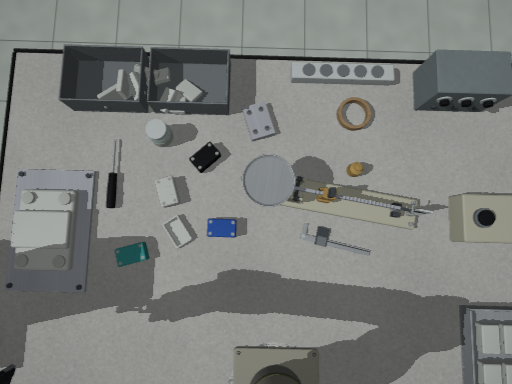

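View pics/wrist0.png

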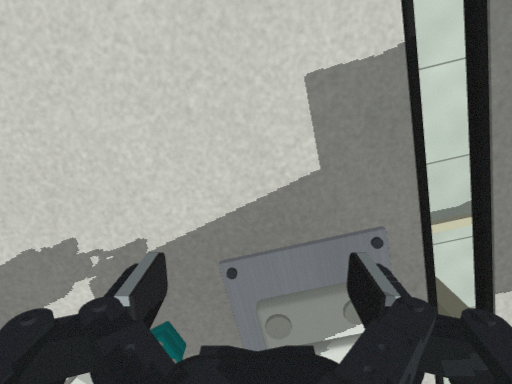

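The top view shows these lookalikes: solid off-white box (167,191), open tray (178,232), black (205,157), blue (222,227), turquoise (131,254), off-white parts in the bin and the fixture at (42,229). By the description I choose (167,191); next a close crop to check it.

```bash
cat > h.py <<'E'
import numpy as np, cv2
from workcell import manip
from scipy.spatial.transform import Rotation as Ro
def ray(n,uv,z,info=None):
    i=info or manip.camera_info(n);K,R,t=i["camera_matrix"],np.array(i["R"]),np.array(i["t"])
    d=R.T@np.linalg.inv(K)@np.array([uv[0],uv[1],1.]);c=-R.T@t
    return c+d*(z-c[2])/d[2]
def proj(n,X,info=None):
    i=info or manip.camera_info(n)
    p=i["camera_matrix"]@(np.array(i["R"])@np.array(X)+i["t"]);return p[:2]/p[2]
E
python3 - <<'E'
from h import *
t=cv2.imread("pics/top0.png"); s=cv2.imread("pics/scene0.png")
a=cv2.resize(t[170:260,140:240],None,fx=4,fy=4,interpolation=cv2.INTER_CUBIC)
b=cv2.resize(t[140:240,235:445],None,fx=3.8,fy=3.8,interpolation=cv2.INTER_CUBIC)
c=cv2.resize(s[140:310,120:320],None,fx=3.5,fy=3.5,interpolation=cv2.INTER_CUBIC)
cv2.imwrite("pics/c1.png",a);cv2.imwrite("pics/c2.png",b);cv2.imwrite("pics/c3.png",c)
E
```

```text
(no output)
```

View pics/c1.png

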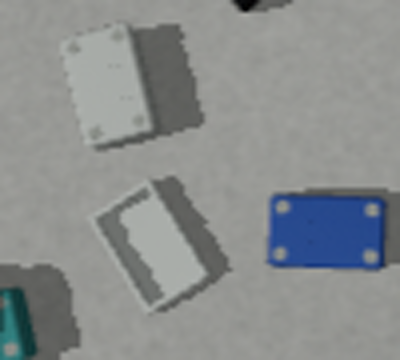

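View pics/c2.png

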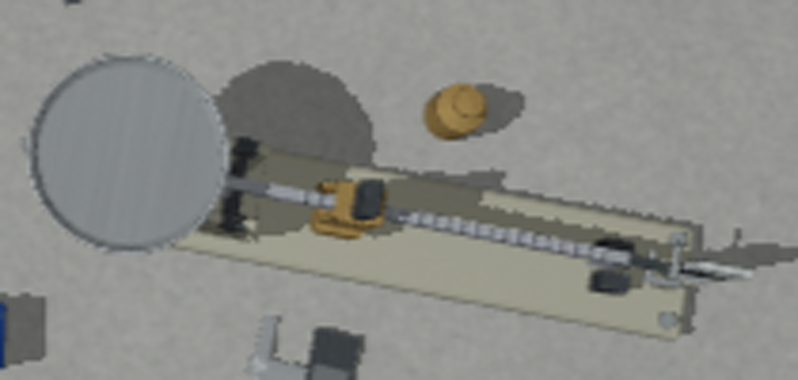

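View pics/c3.png

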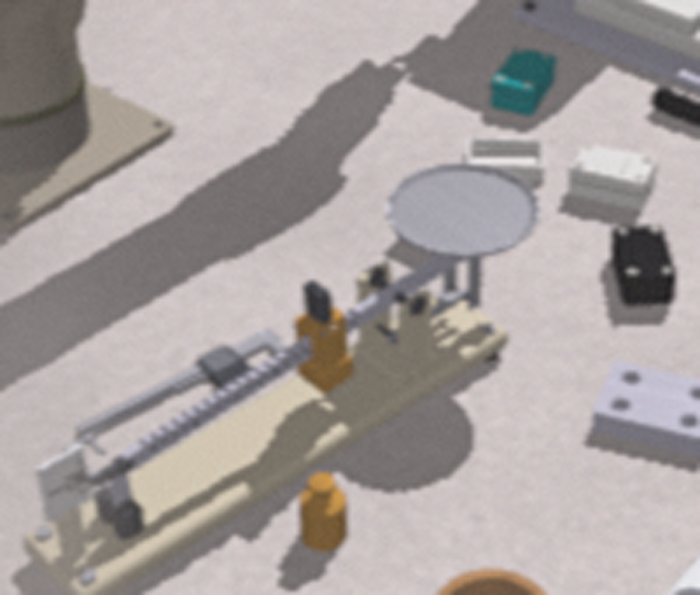

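The crop c1 shows the closed off-white box with four screw dots on its lid (full-image about (166,192)), and the open tray below it: choice confirmed. c2/c3 show pan, poise tab and index plate.

```bash
python3 - <<'E'
from h import *
t=cv2.imread("pics/top0.png"); g=cv2.cvtColor(t,cv2.COLOR_BGR2HSV)
print("px housing",t[190,165],"bench",t[215,200],"pan",t[180,268],"wall",t[200,176])
# housing lid: fixed lit values
sub=np.zeros(t.shape[:2],np.uint8); sub[172:210,150:185]=1
d=t.astype(int)
m=((d[...,1]>=d[...,2]+2)&(d[...,1]>160)).astype(np.uint8)*sub
print("area",m.sum())
cs,_=cv2.findContours(m,cv2.RETR_EXTERNAL,cv2.CHAIN_APPROX_NONE)
c=max(cs,key=cv2.contourArea);r=cv2.minAreaRect(c);print(r)
P=[ray("top",p,.036) for p in cv2.boxPoints(r)];print(np.round(P,4))
P=np.array(P);print([np.linalg.norm(P[i]-P[i-1]).round(4) for i in range(4)],P.mean(0), [np.degrees(np.arctan2(*(P[i]-P[i-1])[[1,0]])).round(1) for i in range(4)])
v=cv2.resize(np.hstack([t[170:215,145:190],cv2.cvtColor(m[170:215,145:190]*255,cv2.COLOR_GRAY2BGR)]),None,fx=7,fy=7,interpolation=0);cv2.imwrite("pics/m1.png",v)
# pan
gr=cv2.GaussianBlur(cv2.cvtColor(t,cv2.COLOR_BGR2GRAY),(3,3),0)
print(cv2.HoughCircles(gr[140:220,230:310],cv2.HOUGH_GRADIENT,1,30,param1=80,param2=15,minRadius=20,maxRadius=32))
k=cv2.inRange(t,(120,100,80),(200,165,150))
s=d[...,0]-d[...,2]
m2=((s>8)).astype(np.uint8); m2[:, :235]=0;m2[:,305:]=0;m2[:145]=0;m2[215:]=0
cs,_=cv2.findContours(m2,cv2.RETR_EXTERNAL,cv2.CHAIN_APPROX_NONE)
c=max(cs,key=cv2.contourArea);print("pan",cv2.minEnclosingCircle(c),cv2.contourArea(c))
e=cv2.fitEllipse(c);print(e);print(ray("top",e[0],.147))
# dark tab, base outline
hsv=g
mb=cv2.inRange(hsv,(18,40,90),(35,110,255));mb[:180]*=1
mb[:, :275]=0;mb[:,425:]=0;mb[:170]=0;mb[235:]=0
cs,_=cv2.findContours(mb,cv2.RETR_EXTERNAL,cv2.CHAIN_APPROX_NONE)
pts=np.vstack(cs);print("base",cv2.minAreaRect(pts))
E
```

```text
px housing [168 171 167] bench [151 155 154] pan [140 138 133] wall [158 162 158]
area 400
((165.3823699951172, 190.5294189453125), (26.92145347595215, 16.492422103881836), 75.96376037597656)
[[0.5645 0.3514 0.036 ]
 [0.577  0.3074 0.036 ]
 [0.5042 0.2854 0.036 ]
 [0.4919 0.329  0.036 ]]
[np.float64(0.0759), np.float64(0.0458), np.float64(0.0761), np.float64(0.0454)] [0.53438667 0.31832755 0.036     ] [np.float64(17.2), np.float64(-74.1), np.float64(-163.2), np.float64(105.7)]
[[[38.5 39.5 25.7]]]Traceback (most recent call last):
  File "<stdin>", line 21, in <module>
ValueError: max() iterable argument is empty
```

View pics/m1.png

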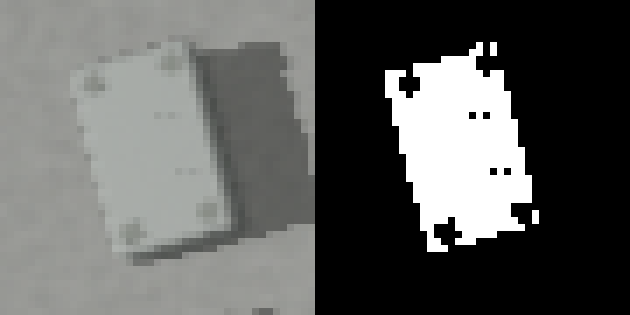

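```bash
python3 - <<'E'
from h import *
f=lambda x,y:(235+(x+.5)/3.8-.5,140+(y+.5)/3.8-.5)
pan=ray("top",(268.5,179.5),.145);print("pan",pan)
for q in [((180,245),(680,338)),((385,165),(695,225))]:
    a,b=[ray("top",f(*p),.028) for p in q];print("edge",a,b,np.degrees(np.arctan2(*(a-b)[[1,0]])))
tab=ray("top",f(368,188),.1555);print("tab",tab,np.linalg.norm((tab-pan)[:2]),np.degrees(np.arctan2(*(pan-tab)[[1,0]])))
for p in [(300,192),(400,214),(600,252)]:
    a=ray("top",f(*p),.125);print("beam",a,np.degrees(np.arctan2(*(pan-a)[[1,0]])))
for p in [(675,255)]:
    a=ray("top",f(*p),.128);print("plate",a,np.linalg.norm((a-pan)[:2]))
E
```

```text
pan [0.55658577 0.0382374  0.145     ]
edge [ 0.50572764 -0.00806964  0.028     ] [ 0.44722628 -0.37606218  0.028     ] 80.96703343340185
edge [ 0.56949522 -0.15984386  0.028     ] [ 0.53086845 -0.3899281   0.028     ] 80.46999751393649
tab [ 0.53536225 -0.11655988  0.1555    ] 0.15624543422987572 82.19312372397583
beam [ 0.53537274 -0.078242    0.125     ] 79.67851148524414
beam [ 0.52237593 -0.14525121  0.125     ] 79.43895931914713
beam [ 0.50050272 -0.27880769  0.125     ] 79.96855315917138
plate [ 0.49958669 -0.32757515  0.128     ] 0.3702265668494005
```

```bash
cat >> h.py <<'E'
def go(P,yaw,n=None):
    """shift in current tool axes [mm] to P and turn about tool z [deg] so that tool y points to world angle yaw (mod 180)"""
    o=manip.get_obs();R=Ro.from_quat(o["ee_rot"]).as_matrix()
    d=R.T@(np.array(P)-o["position"])*1000
    y=np.degrees(np.arctan2(R[1,1],R[0,1]));a=(yaw-y+90)%180-90
    tilt=np.degrees(np.arccos(-R[2,2]))
    # small tilt fix
    zt=R.T@np.array([0,0,-1.]);ax=np.cross([0,0,1.],zt)
    print("clock",round(o["clock"],2),"pos",o["position"].round(4),"yaw",y.round(1),"tilt",tilt.round(2),"j",o["joint_pos"].round(2))
    print("shift mm",d.round(1),"turn z",(-a).round(1),"tilt fix",np.degrees(ax).round(1),"F",o["ft_force"].round(2),"grip",o["grip_width"]*85.4)
E
python3 -c "
from h import *
go([.535,.318,.15],106.5)"
```

```text
clock 0.15 pos [0.1435 0.608  0.2307] yaw 76.7 tilt 0.06 j [-1.36  0.33 -0.06  1.46  0.02  1.35 -0.09]
shift mm [-447.6 -192.2   80.9] turn z -29.8 tilt fix [-0.1  0.   0. ] F [ 0.72  0.46 -1.08] grip 85.54494174460758
```

Call:
{"fn": "step_arm", "kwargs": {
  "motion": [
    [-20,-8,0,0,0,0],
    [-50,-21,0,0,0,0],
    [-50,-21,0,0,0,0],
    [-50,-21,0,0,0,0],
    [-50,-21,0,0,0,0],
    [-50,-21,0,0,0,0],
    [-50,-21,0,0,0,0],
    [-50,-21,0,0,0,0],
    [-50,-21,0,0,0,0],
    [-25,-12,0,0,0,0]
  ],
  "jaw": 85,
  "force": 30
}}

```text
clock: 1.4
position: [0.5508, 0.3007, 0.2304]
ee_rot: [0.119, 0.993, -0.002, 0.001]
ft_force: [-0.9, -0.2, 0.2]
grip_width: 0.996
```

```bash
python3 -c "
from h import *
go([.535,.318,.15],106.5)"
```

```text
clock 1.4 pos [0.5508 0.3007 0.2304] yaw 76.4 tilt 0.25 j [-0.75  0.34  0.23  1.47 -0.07  1.35  0.81]
shift mm [19.6 13.5 80.3] turn z -30.1 tilt fix [-0.2  0.1  0. ] F [-0.86 -0.23  0.24] grip 85.04650243890943
```

Call:
{"fn": "step_arm", "kwargs": {
  "motion": [
    [19,13,15,0,0,0],
    [0,0,20,0,0,-10],
    [0,0,20,0,0,-10],
    [0,0,10,0,0,-10],
    [0,0,0,0,0,0]
  ]
}}

```text
clock: 2.02
position: [0.5359, 0.311, 0.1618]
ee_rot: [-0.146, 0.989, -0.003, -0.001]
ft_force: [-0.3, 0.0, 1.2]
grip_width: 0.999
```

```bash
python3 -c "
from h import *
go([.535,.318,.15],106.5)
cv2.imwrite('pics/w1.png',manip.camera('wrist'))
for x,y in [(40,25),(40,-25),(-40,-25),(-40,25),(0,0)]:
    a=np.radians(16.5);print(proj('wrist',[.535+(x*np.cos(a)-y*np.sin(a))/1e3,.318+(x*np.sin(a)+y*np.cos(a))/1e3,.036]).round(1))"
```

```text
clock 2.02 pos [0.5359 0.311  0.1618] yaw 106.7 tilt 0.38 j [-0.71  0.37  0.13  1.57 -0.05  1.21  1.3 ]
shift mm [-1.1  7.  11.8] turn z 0.2 tilt fix [-0.4 -0.1  0. ] F [-0.29  0.02  1.15] grip 85.31135509884923
[291.6 233.8]
[238.7 233.5]
[237.4 148.3]
[294.8 148.5]
[265.6 192.8]
```

View pics/w1.png

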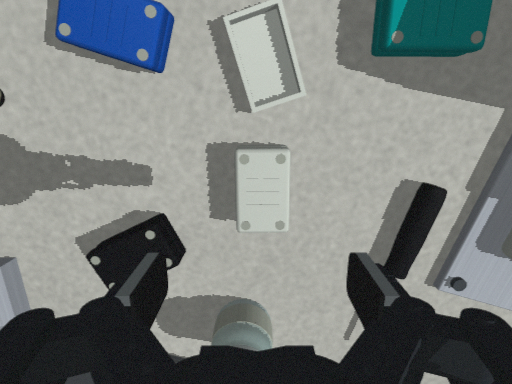

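```bash
python3 -c "
from h import *
im=cv2.imread('pics/w1.png').astype(int)
m=(im.min(2)>180).astype(np.uint8); m[:140]=0;m[245:]=0;m[:,:225]=0;m[:,305:]=0
cs,_=cv2.findContours(m,0,1);c=max(cs,key=cv2.contourArea);r=cv2.minAreaRect(c);print(r)
P=np.array([ray('wrist',p,.036) for p in cv2.boxPoints(r)]);print(P.mean(0),[np.linalg.norm(P[i]-P[i-1]).round(4) for i in range(4)],[np.degrees(np.arctan2(*(P[i]-P[i-1])[[1,0]])).round(1) for i in range(4)])
go([*P.mean(0)[:2],.006],106.5)"
```

```text
((263.5, 190.0), (51.0, 80.0), 0.0)
[0.53441644 0.31584793 0.036     ] [np.float64(0.048), np.float64(0.075), np.float64(0.0445), np.float64(0.0749)] [np.float64(-73.2), np.float64(-164.3), np.float64(106.7), np.float64(18.4)]
clock 2.08 pos [0.5362 0.3111 0.1624] yaw 106.6 tilt 0.36 j [-0.71  0.36  0.13  1.57 -0.05  1.21  1.29]
shift mm [1.000e-01 6.000e+00 1.564e+02] turn z 0.1 tilt fix [-0.3 -0.1  0. ] F [-0.01 -0.24 -0.47] grip 85.23281932766456
```

Call:
{"fn": "step_arm", "kwargs": {
  "motion": [
    [0,6,30,-0.3,0,0],
    [0,0,40,0,0,0],
    [0,0,40,0,0,0],
    [0,0,25,0,0,0],
    [0,0,0,0,0,0]
  ]
}}

```text
clock: 2.7
position: [0.5359, 0.3184, 0.0282]
ee_rot: [-0.134, 0.991, 0.001, 0.002]
ft_force: [-0.3, 0.0, 0.0]
grip_width: 0.997
```

```bash
python3 -c "
from h import *
go([.5345,.317,.006],106.5)"
```

```text
clock 2.7 pos [0.5359 0.3184 0.0282] yaw 105.4 tilt 0.31 j [-0.7   0.51  0.12  1.68 -0.07  0.96  1.28]
shift mm [ 1.8 -1.  22.2] turn z -1.1 tilt fix [ 0.1  0.3 -0. ] F [-0.3   0.03  0.02] grip 85.17126271228703
```

Call:
{"fn": "step_arm", "kwargs": {
  "motion": [
    [2,-1,15,0,0.3,-1],
    [0,0,7,0,0,0],
    [0,0,0,0,0,0]
  ]
}}

```text
clock: 3.08
position: [0.5358, 0.3179, 0.0081]
ee_rot: [-0.142, 0.99, 0.002, 0.002]
ft_force: [-0.0, 0.6, -0.0]
grip_width: 1.001
```

```bash
python3 -c "
from h import *
go([.5345,.317,.006],106.5)"
```

```text
clock 3.08 pos [0.5358 0.3179 0.0081] yaw 106.3 tilt 0.27 j [-0.7   0.53  0.11  1.69 -0.07  0.92  1.3 ]
shift mm [ 1.5 -0.5  2.1] turn z -0.2 tilt fix [ 0.2  0.2 -0. ] F [-0.04  0.61 -0.04] grip 85.52678043722987
```

Call:
{"fn": "step_arm", "kwargs": {
  "motion": [
    [0,0,0,0,0,0],
    [0,0,0,0,0,0],
    [0,0,0,0,0,0],
    [0,0,0,0,0,0]
  ],
  "jaw": 40,
  "force": 30
}}

```text
clock: 3.58
position: [0.5366, 0.318, 0.0094]
ee_rot: [-0.141, 0.99, 0.002, 0.002]
ft_force: [-0.6, -0.8, -2.5]
grip_width: 0.578
```

```bash
python3 -c "
from h import *
go([.5345,.317,.006],106.5)"
```

```text
clock 3.58 pos [0.5366 0.318  0.0094] yaw 106.3 tilt 0.37 j [-0.7   0.53  0.11  1.69 -0.07  0.92  1.3 ]
shift mm [ 2.3 -0.4  3.4] turn z -0.2 tilt fix [ 0.2  0.3 -0. ] F [-0.64 -0.82 -2.46] grip 49.36451134209331
```

Call:
{"fn": "step_arm", "kwargs": {
  "motion": [
    [0,0,-10,0,0,0],
    [0,0,-35,0,0,0],
    [0,0,-50,0,0,0],
    [0,0,-50,0,0,0],
    [0,0,-45,0,0,0],
    [0,0,-10,0,0,0],
    [0,0,0,0,0,0]
  ]
}}

```text
clock: 4.45
position: [0.5337, 0.3161, 0.2154]
ee_rot: [-0.141, 0.99, 0.001, 0.0]
ft_force: [-0.1, -0.7, -4.2]
grip_width: 0.58
```

```bash
python3 -c "
from h import *
go([.5566,.038,.21],106.5)
cv2.imwrite('pics/w2.png',manip.camera('wrist'))
cv2.imwrite('pics/s2.png',manip.camera('scene'))
print(manip.get_obs()['ft_force'])
"
```

```text
clock 4.45 pos [0.5337 0.3161 0.2154] yaw 106.3 tilt 0.13 j [-0.72  0.33  0.14  1.51 -0.05  1.31  1.28]
shift mm [  55.9 -273.4    4.8] turn z -0.2 tilt fix [ 0.1  0.  -0. ] F [-0.14 -0.68 -4.21] grip 49.51871694402769
[ 0.23563096 -0.82675768 -3.844239  ]
```

View pics/w2.png

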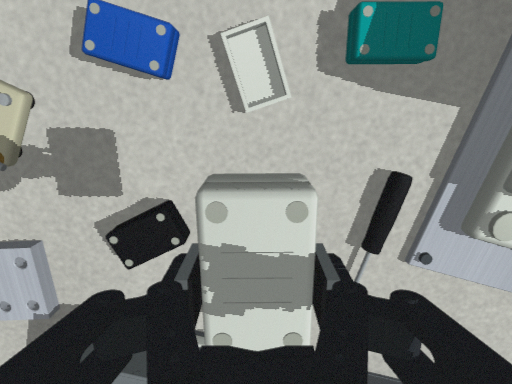

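View pics/s2.png

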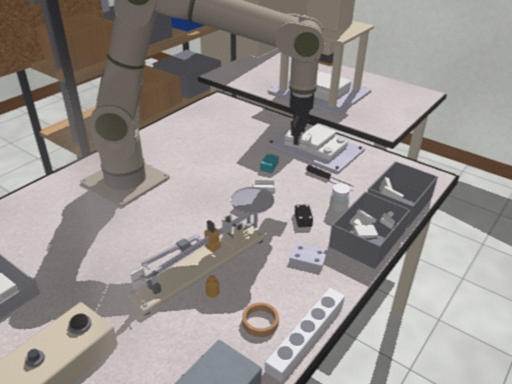

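Call:
{"fn": "step_arm", "kwargs": {
  "motion": [
    [4,-20,0,0,0,0],
    [9,-45,0,0,0,0],
    [10,-50,0,0,0,0],
    [10,-50,0,0,0,0],
    [10,-50,0,0,0,0],
    [8,-35,0,0,0,0],
    [4,-20,0,0,0,0],
    [0,0,0,0,0,0]
  ]
}}

```text
clock: 5.55
position: [0.5502, 0.0219, 0.2026]
ee_rot: [-0.138, 0.99, -0.003, -0.01]
ft_force: [-0.5, 0.8, -3.2]
grip_width: 0.579
```

```bash
python3 -c "
from h import *
go([.5566,.038,.175],106.5)
cv2.imwrite('pics/w3.png',manip.camera('wrist'))
print(manip.get_obs()['ft_force'])
cv2.imwrite('pics/s3.png',cv2.resize(manip.camera('scene')[170:310,120:320],None,fx=4,fy=4,interpolation=2))
print(manip.get_obs()['ft_force'])
"
```

```text
clock 5.55 pos [0.5502 0.0219 0.2026] yaw 105.9 tilt 1.15 j [-0.39  0.2   0.3   1.7  -0.06  1.27  1.77]
shift mm [-11.1  13.8  27.4] turn z -0.6 tilt fix [-0.1 -1.1  0. ] F [-0.5   0.81 -3.16] grip 49.407025807865416
[-0.10184662  0.38512275 -3.59124077]
[-0.49974309  1.23175839 -3.64877858]
```

View pics/w3.png

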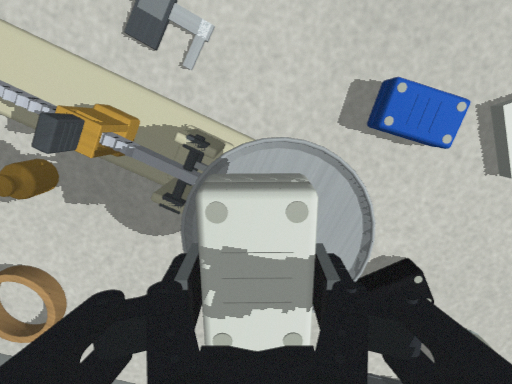

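View pics/s3.png

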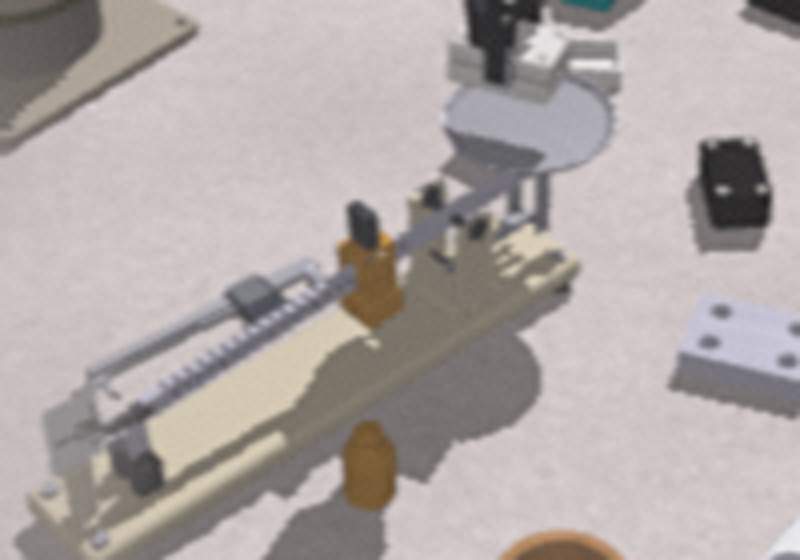

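```bash
python3 -c "
from h import *
P=np.array([ray('wrist',p,.147)[:2] for p in [(183,225),(373,225),(280,138),(213,165),(342,160)]])
A=np.c_[2*P,np.ones(5)];s=np.linalg.lstsq(A,(P**2).sum(1),rcond=None)[0];print(s[:2],np.sqrt(s[2]+s[:2]@s[:2]))
"
```

```text
[0.55700389 0.04177879] 0.06606086583876224
```

Call:
{"fn": "step_arm", "kwargs": {
  "motion": [
    [-11,14,5,0,-1.1,-0.6],
    [0,0,5,0,0,0],
    [0,0,0,0,0,0]
  ]
}}

```text
clock: 6.02
position: [0.5567, 0.046, 0.1908]
ee_rot: [-0.148, 0.989, -0.0, -0.0]
ft_force: [0.3, -0.4, -3.4]
grip_width: 0.581
```

```bash
python3 -c "
from h import *
go([.5566,.038,.152],106.5)
"
```

```text
clock 6.03 pos [0.5567 0.046  0.1908] yaw 107.0 tilt 0.02 j [-0.41  0.21  0.28  1.71 -0.06  1.23  1.76]
shift mm [ 2.4 -7.6 38.8] turn z 0.5 tilt fix [-0. -0.  0.] F [ 0.31 -0.38 -3.36] grip 49.592871744134214
```

Call:
{"fn": "step_arm", "kwargs": {
  "motion": [
    [2,-6,10,0,0,0],
    [0,0,15,0,0,0],
    [0,0,5,0,0,0],
    [0,0,0,0,0,0]
  ]
}}

```text
clock: 6.52
position: [0.5561, 0.0389, 0.158]
ee_rot: [-0.148, 0.989, -0.0, -0.001]
ft_force: [0.9, -0.6, -3.3]
grip_width: 0.575
```

```bash
python3 -c "
from h import *
go([.5566,.040,.152],106.5)
print(manip.get_obs()['ft_force'])
cv2.imwrite('pics/s4.png',cv2.resize(manip.camera('scene')[170:310,120:320],None,fx=4,fy=4,interpolation=2))
print(manip.get_obs()['ft_force'])
"
```

```text
clock 6.53 pos [0.5561 0.0389 0.158 ] yaw 107.0 tilt 0.09 j [-0.4   0.24  0.29  1.75 -0.07  1.16  1.77]
shift mm [-0.9  0.9  6. ] turn z 0.5 tilt fix [-0.  -0.1  0. ] F [ 0.86 -0.64 -3.3 ] grip 49.101113149994916
[ 0.8591939  -0.63795222 -3.3033412 ]
[ 0.26138321  0.89952326 -3.48533297]
```

View pics/s4.png

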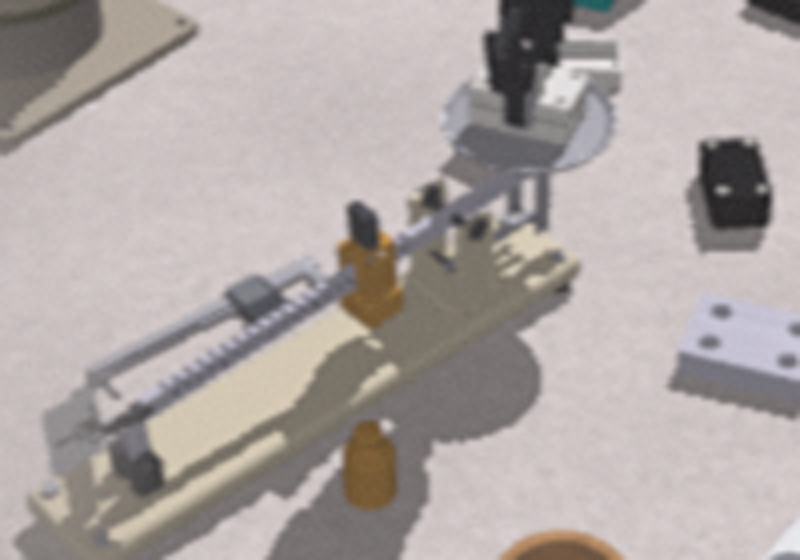

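Call:
{"fn": "step_arm", "kwargs": {
  "motion": [
    [0,0,2,0,0,0],
    [0,0,2,0,0,0],
    [0,0,0,0,0,0]
  ]
}}

```text
clock: 6.95
position: [0.5567, 0.0391, 0.1548]
ee_rot: [-0.148, 0.989, -0.0, 0.0]
ft_force: [0.8, -0.2, -1.5]
grip_width: 0.579
```

Call:
{"fn": "step_arm", "kwargs": {
  "motion": [
    [0,0,2,0,0,0],
    [0,0,0,0,0,0]
  ]
}}

```text
clock: 7.2
position: [0.5568, 0.0391, 0.153]
ee_rot: [-0.148, 0.989, -0.0, 0.0]
ft_force: [-0.5, -0.1, -3.2]
grip_width: 0.58
```

Call:
{"fn": "step_arm", "kwargs": {
  "motion": [
    [0,0,2,0,0,0],
    [0,0,0,0,0,0]
  ]
}}

```text
clock: 7.45
position: [0.5569, 0.0391, 0.151]
ee_rot: [-0.148, 0.989, -0.0, 0.001]
ft_force: [-0.4, -0.7, -1.7]
grip_width: 0.578
```

```bash
python3 -c "
from h import *
go([.5566,.040,.148],106.5)
cv2.imwrite('pics/s5.png',cv2.resize(manip.camera('scene')[170:310,120:320],None,fx=4,fy=4,interpolation=2))
print(manip.get_obs()['ft_force'])
"
```

```text
clock 7.45 pos [0.5569 0.0391 0.151 ] yaw 107.0 tilt 0.06 j [-0.4   0.24  0.29  1.76 -0.07  1.15  1.78]
shift mm [0.  0.9 3. ] turn z 0.5 tilt fix [-0.   0.1  0. ] F [-0.42 -0.65 -1.72] grip 49.35986463485731
[ 0.51133104 -0.33708986 -1.59361234]
```

View pics/s5.png

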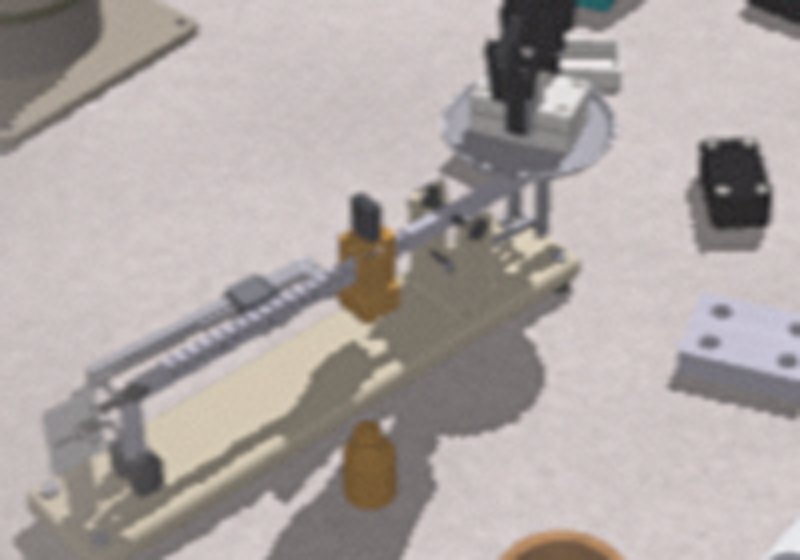

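Call:
{"fn": "step_arm", "kwargs": {
  "motion": [
    [0,0,1,0,0,0],
    [0,0,1,0,0,0],
    [0,0,0,0,0,0]
  ]
}}

```text
clock: 7.88
position: [0.5569, 0.0391, 0.149]
ee_rot: [-0.148, 0.989, -0.0, 0.001]
ft_force: [-0.3, 0.7, -2.4]
grip_width: 0.575
```

Call:
{"fn": "step_arm", "kwargs": {
  "motion": [
    [0,0,1,0,0,0],
    [0,0,0,0,0,0]
  ]
}}

```text
clock: 8.12
position: [0.557, 0.0391, 0.1483]
ee_rot: [-0.148, 0.989, -0.0, 0.001]
ft_force: [-1.5, -1.1, -0.2]
grip_width: 0.579
```

Call:
{"fn": "step_arm", "kwargs": {
  "motion": [
    [0,0,0,0,0,0],
    [0,0,0,0,0,0]
  ]
}}

```text
clock: 8.38
position: [0.557, 0.0391, 0.1484]
ee_rot: [-0.148, 0.989, -0.0, 0.001]
ft_force: [-0.6, -0.6, -0.9]
grip_width: 0.577
```

Call:
{"fn": "step_arm", "kwargs": {
  "motion": [
    [0,0,0,0,0,0],
    [0,0,0,0,0,0],
    [0,0,0,0,0,0]
  ],
  "jaw": 60
}}

```text
clock: 8.75
position: [0.5576, 0.0392, 0.1487]
ee_rot: [-0.148, 0.989, -0.0, 0.001]
ft_force: [0.2, 0.8, -0.0]
grip_width: 0.705
```

```bash
python3 -c "
from h import *
go([.5566,.040,.148],106.5)
cv2.imwrite('pics/w6.png',manip.camera('wrist'))
print(manip.get_obs()['ft_force'])
"
```

```text
clock 8.75 pos [0.5576 0.0392 0.1487] yaw 107.0 tilt 0.16 j [-0.4   0.25  0.28  1.76 -0.08  1.14  1.78]
shift mm [0.7 1.1 0.7] turn z 0.5 tilt fix [-0.   0.2  0. ] F [ 0.25  0.77 -0.02] grip 60.21233577786416
[ 0.56092097  0.51910974 -1.04206017]
```

View pics/w6.png

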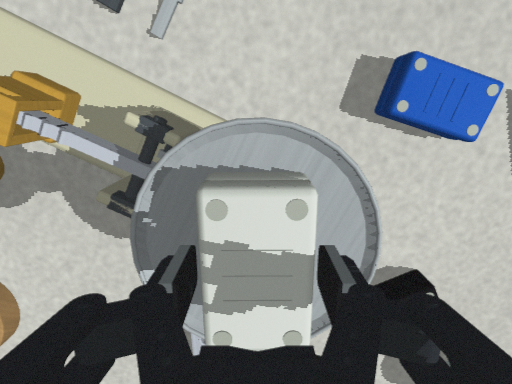

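The housing stands centred on the pan (lid about (258,260)), with both pads clear of it. Retreating straight up.

Call:
{"fn": "step_arm", "kwargs": {
  "motion": [
    [0,0,-5,0,0,0],
    [0,0,-15,0,0,0],
    [0,0,-30,0,0,0],
    [0,0,-40,0,0,0],
    [0,0,-10,0,0,0],
    [0,0,0,0,0,0]
  ]
}}

```text
clock: 9.55
position: [0.5575, 0.0391, 0.2558]
ee_rot: [-0.148, 0.989, -0.0, 0.003]
ft_force: [0.6, 0.1, -0.9]
grip_width: 0.703
```

```bash
python3 -c "
from h import *
go([.5566,.040,.25],106.5)
cv2.imwrite('pics/w7.png',manip.camera('wrist'))
t=manip.camera('top');cv2.imwrite('pics/t7.png',t);cv2.imwrite('pics/t7c.png',cv2.resize(t[140:240,235:445],None,fx=3.8,fy=3.8,interpolation=2))
s=manip.camera('scene');cv2.imwrite('pics/s7.png',s)
cv2.imwrite('pics/s7c.png',cv2.resize(s[170:310,120:320],None,fx=4,fy=4,interpolation=2))
"
```

```text
clock 9.55 pos [0.5575 0.0391 0.2558] yaw 107.0 tilt 0.3 j [-0.41  0.17  0.29  1.62 -0.05  1.35  1.76]
shift mm [0.7 1.2 5.8] turn z 0.5 tilt fix [-0.1  0.3  0. ] F [ 0.56  0.07 -0.95] grip 60.06561356385576
```

View pics/w7.png

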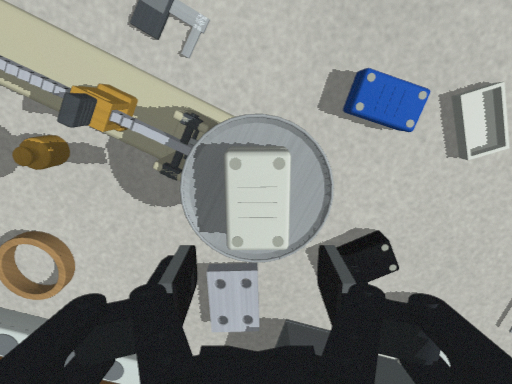

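View pics/t7c.png

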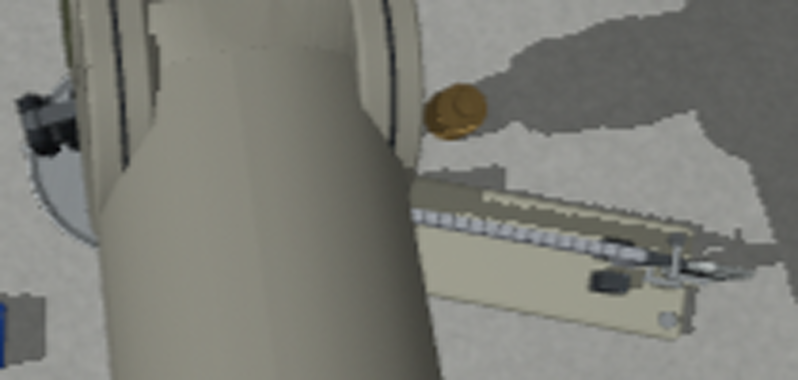

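View pics/s7c.png

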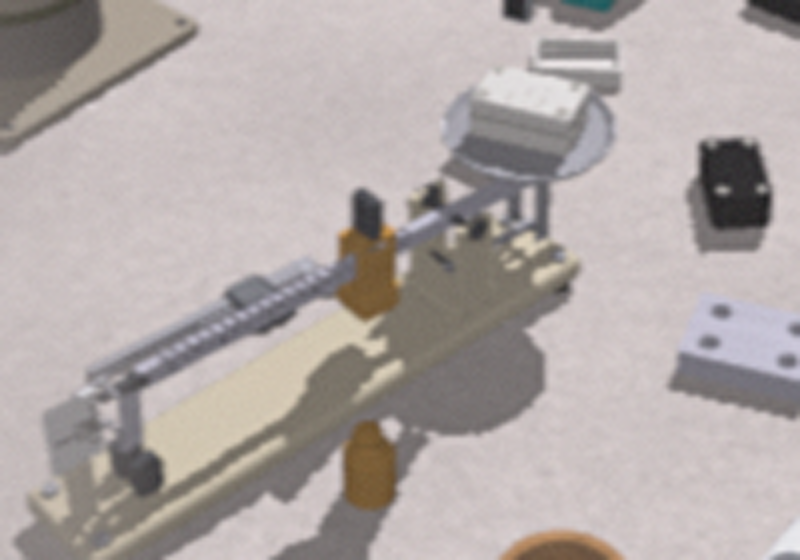

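```bash
python3 -c "
from h import *
w=cv2.imread('pics/w7.png');s=cv2.imread('pics/s7.png')
cv2.imwrite('pics/z1.png',np.hstack([cv2.resize(w[70:190,20:150],(650,600),interpolation=2)]))
cv2.imwrite('pics/z2.png',cv2.resize(s[205:260,190:240],(500,550),interpolation=2))
"
```

```text
(no output)
```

View pics/z1.png

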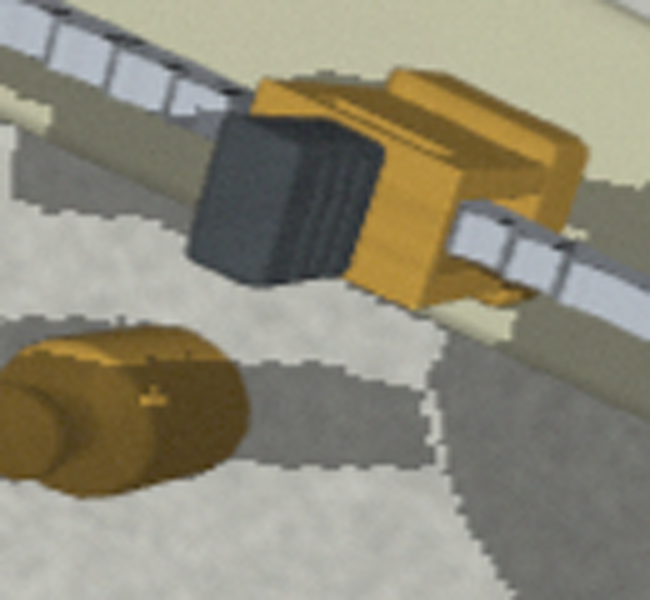

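View pics/z2.png

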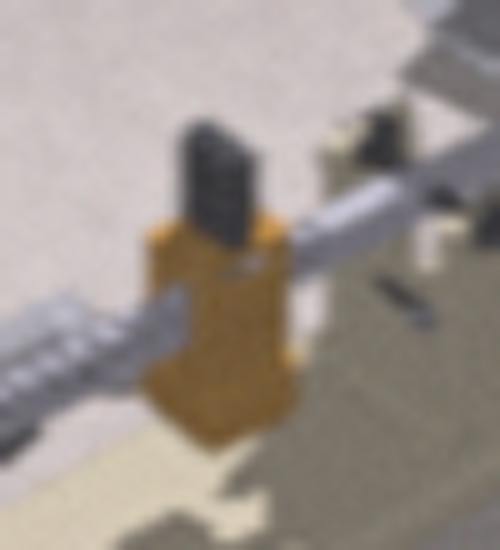

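```bash
python3 -c "
from h import *
iw=manip.camera_info('wrist');is_=manip.camera_info('scene')
def cr(i,uv):
    R=np.array(i['R']);c=-R.T@i['t'];d=R.T@np.linalg.inv(i['camera_matrix'])@[*uv,1.];return c,d/np.linalg.norm(d)
def tri(a,b):
    c1,d1=cr(iw,a);c2,d2=cr(is_,b);A=np.c_[d1,-d2];s=np.linalg.lstsq(A,c2-c1,rcond=None)[0];p,q=c1+s[0]*d1,c2+s[1]*d2;return (p+q)/2,np.linalg.norm(p-q)
print('campos',cr(iw,(0,0))[0],cr(is_,(0,0))[0])
T=tri((69.4,109),(211,218));print('tabtop tri',T)
W=lambda x,y:(20+(x+.5)/5-.5,70+(y+.5)/5-.5)
ys=np.array([np.cos(np.radians(80.5)),np.sin(np.radians(80.5)),0])
for z in (.155,.1595,.162): 
    p=ray('wrist',W(247,195),z,iw);print(z,p)
P=ray('wrist',W(247,195),.1595,iw)
pan=np.array([.557,.040,0]);F=pan-.08*ys;print('fulcrum',F,'along',(P-F)@ys,'across',(P-F)@np.array([-ys[1],ys[0],0]))
for uv in [(385,150),(345,278),(300,120),(260,283)]:
    c,d=cr(iw,W(*uv));k=((P+.006*ys-c)@ys)/(d@ys);print(uv,c+d*k)
# beam centre points on top face
for uv in [(30,30),(200,100),(480,235),(600,285)]:
    for z in(.12,.135): p=ray('wrist',W(*uv),z,iw);print(uv,z,p.round(4),((p-F)@np.array([-ys[1],ys[0],0])).round(4))
"
```

```text
campos [0.4883075  0.01760681 0.39720157] [ 1.26570934 -0.90248734  1.02882451]
tabtop tri (array([ 0.52879406, -0.1160143 ,  0.15920494]), np.float64(0.0015118906541702346))
0.155 [ 0.52990431 -0.11819188  0.155     ]
0.1595 [ 0.52913146 -0.1156688   0.1595    ]
0.162 [ 0.5287021  -0.11426709  0.162     ]
fulcrum [ 0.54379619 -0.03890285  0.        ] along -0.07813353220936854 across 0.001793576461241875
(385, 150) [ 0.51948775 -0.10797157  0.13687829]
(345, 278) [ 0.54165003 -0.11168026  0.13600818]
(300, 120) [ 0.51577164 -0.1073497   0.16367051]
(260, 283) [ 0.54110347 -0.1115888   0.16060379]
(30, 30) 0.12 [ 0.5199 -0.176   0.12  ] 0.001
(30, 30) 0.135 [ 0.5182 -0.1656  0.135 ] 0.0044
(200, 100) 0.12 [ 0.5227 -0.1474  0.12  ] 0.0029
(200, 100) 0.135 [ 0.5208 -0.1385  0.135 ] 0.0062
(480, 235) 0.12 [ 0.5307 -0.0982  0.12  ] 0.0031
(480, 235) 0.135 [ 0.5284 -0.0919  0.135 ] 0.0064
(600, 285) 0.12 [ 0.5329 -0.0766  0.12  ] 0.0045
(600, 285) 0.135 [ 0.5305 -0.0715  0.135 ] 0.0077
```

The tab top triangulates to (0.529,-0.116,0.159): 79 mm from the fulcrum, so the poise sits in about notch 3. Its height fits the beam at the pan-low stop. Now I turn the hand so that the shut fingertips push along -tool x.

Call:
{"fn": "step_arm", "kwargs": {
  "motion": [
    [0,0,0,0,0,6],
    [0,0,0,0,0,10.5],
    [0,0,0,0,0,10.5],
    [0,0,0,0,0,10.5],
    [0,0,0,0,0,10.5],
    [0,0,0,0,0,10.5],
    [0,0,0,0,0,10.5],
    [0,0,0,0,0,10.5],
    [0,0,0,0,0,10.5],
    [0,0,0,0,0,10.5],
    [0,0,0,0,0,10.5],
    [0,0,0,0,0,0]
  ],
  "jaw": 0,
  "force": 20
}}

```text
clock: 11.2
position: [0.5505, 0.0382, 0.2395]
ee_rot: [0.746, 0.665, -0.01, -0.004]
ft_force: [-0.8, -0.5, -0.2]
grip_width: -0.003
```

```bash
python3 -c "
from h import *
go([.5344,-.0841,.20],-9.5)
"
```

```text
clock 11.2 pos [0.5505 0.0382 0.2395] yaw -6.6 tilt 1.25 j [-0.56  0.18  0.46  1.65 -0.08  1.35 -0.2 ]
shift mm [-123.    -1.2   40.6] turn z 2.9 tilt fix [-1.1  0.5  0. ] F [-0.83 -0.54 -0.21] grip -0.29495261032917675
```

Call:
{"fn": "step_arm", "kwargs": {
  "motion": [
    [-30,0,0,-1.1,0.5,2.9],
    [-45,0,8,0,0,0],
    [-35,0,8,0,0,0],
    [-8,0,8,0,0,0],
    [0,0,0,0,0,0]
  ]
}}

```text
clock: 11.82
position: [0.5305, -0.0846, 0.2132]
ee_rot: [0.759, 0.651, -0.001, 0.0]
ft_force: [-1.0, 0.8, 0.9]
grip_width: 0.001
```

```bash
python3 -c "
from h import *
go([.5344,-.0841,.148],-9.5)
s=manip.camera('scene');cv2.imwrite('pics/s8c.png',cv2.resize(s[170:310,120:320],None,fx=4,fy=4,interpolation=2))
"
```

```text
clock 11.82 pos [ 0.5305 -0.0846  0.2132] yaw -8.8 tilt 0.11 j [-0.42  0.15  0.55  1.75 -0.08  1.27 -0.01]
shift mm [ 1.2  3.8 65.2] turn z 0.7 tilt fix [-0.1  0.1  0. ] F [-0.96  0.75  0.88] grip 0.07759625381415512
```

View pics/s8c.png

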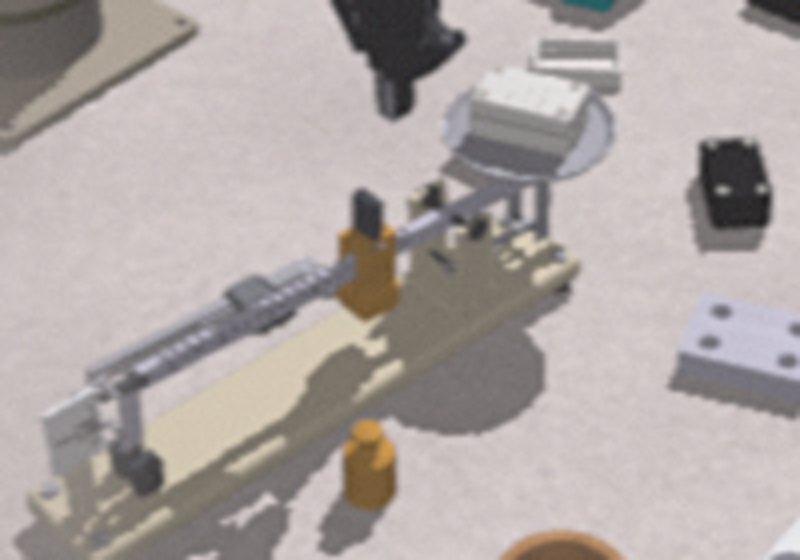

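Call:
{"fn": "step_arm", "kwargs": {
  "motion": [
    [1,4,20,0,0,0.7],
    [0,0,30,0,0,0],
    [0,0,12,0,0,0],
    [0,0,3,0,0,0],
    [0,0,0,0,0,0]
  ]
}}

```text
clock: 12.5
position: [0.5376, -0.0791, 0.1493]
ee_rot: [0.76, 0.65, 0.001, 0.001]
ft_force: [0.2, 0.6, 0.1]
grip_width: -0.0
```

```bash
python3 -c "
from h import *
go([.5344,-.0841,.148],-9.5)
s=manip.camera('scene');cv2.imwrite('pics/s9c.png',cv2.resize(s[170:310,120:320],None,fx=4,fy=4,interpolation=2))
"
```

```text
clock 12.5 pos [ 0.5376 -0.0791  0.1493] yaw -8.9 tilt 0.17 j [-0.41  0.23  0.54  1.81 -0.13  1.13  0.02]
shift mm [-5.4 -2.4  1.3] turn z 0.6 tilt fix [ 0.2 -0.   0. ] F [0.17 0.56 0.09] grip -0.03286673523075538
```

View pics/s9c.png

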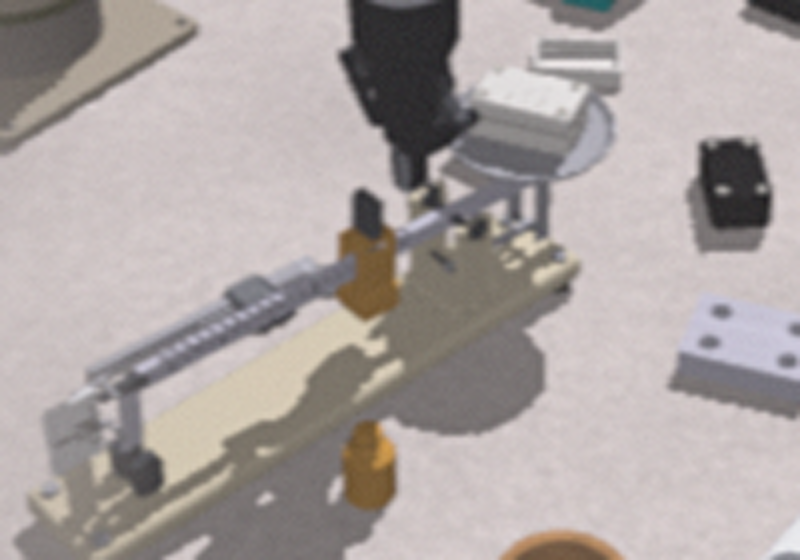

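Call:
{"fn": "step_arm", "kwargs": {
  "motion": [
    [-7,-2.5,0,0,0,0.6],
    [-3,0,0,0,0,0],
    [-3,0,0,0,0,0],
    [0,0,0,0,0,0]
  ]
}}

```text
clock: 13.05
position: [0.5337, -0.0931, 0.1512]
ee_rot: [0.764, 0.646, 0.002, 0.002]
ft_force: [-0.1, -0.5, -0.1]
grip_width: -0.001
```

```bash
cat >> h.py <<'E'
def along():
    o=manip.get_obs();ys=np.array([np.cos(np.radians(80.5)),np.sin(np.radians(80.5))]);n=np.array([-ys[1],ys[0]])
    F=np.array([.5438,-.0389]);q=o["position"][:2]-F
    print("r",(-q@ys*1e3).round(1),"across",(q@n*1e3-1.8).round(1),"tab if touching at",(-q@ys*1e3+17-50).round(1),"push",(o["ft_force"][:2]@ys).round(2))
E
python3 -c "
from h import *
along();go([.5344,-.0841,.148],-9.5)"
```

```text
r 55.1 across -0.7 tab if touching at 22.1 push -0.53
clock 13.05 pos [ 0.5337 -0.0931  0.1512] yaw -9.6 tilt 0.35 j [-0.4   0.22  0.55  1.82 -0.13  1.13  0.03]
shift mm [ 8.9 -0.8  3.2] turn z -0.1 tilt fix [ 0.3 -0.1  0. ] F [-0.08 -0.52 -0.12] grip -0.07732875762180023
```

Call:
{"fn": "step_arm", "kwargs": {
  "motion": [
    [-2,0,2,0,0,0],
    [-2,0,0,0,0,0],
    [-2,0,0,0,0,0],
    [-2,0,0,0,0,0]
  ]
}}

```text
clock: 13.55
position: [0.5323, -0.1009, 0.1489]
ee_rot: [0.764, 0.646, 0.002, 0.002]
ft_force: [0.6, 2.5, -0.8]
grip_width: 0.004
```

```bash
python3 -c "
from h import *
along();go([.5344,-.0841,.148],-9.5)"
```

```text
r 63.1 across -0.7 tab if touching at 30.1 push 2.51
clock 13.55 pos [ 0.5323 -0.1009  0.1489] yaw -9.6 tilt 0.34 j [-0.38  0.22  0.55  1.82 -0.13  1.13  0.05]
shift mm [16.9 -0.7  0.9] turn z -0.1 tilt fix [ 0.3 -0.1  0. ] F [ 0.56  2.45 -0.75] grip 0.34171000388131084
```

Call:
{"fn": "step_arm", "kwargs": {
  "motion": [
    [-2,0,0,0,0,0],
    [-2,0,0,0,0,0]
  ]
}}

```text
clock: 13.8
position: [0.532, -0.1026, 0.1486]
ee_rot: [0.763, 0.647, 0.003, 0.001]
ft_force: [1.5, 4.5, -1.6]
grip_width: -0.002
```

```bash
python3 -c "
from h import *
along()"
```

```text
r 64.8 across -0.7 tab if touching at 31.8 push 4.67
```

Call:
{"fn": "step_arm", "kwargs": {
  "motion": [
    [-3,0,0,0,0,0],
    [-3,0,0,0,0,0],
    [-3,0,0,0,0,0]
  ]
}}

```text
clock: 14.18
position: [0.5306, -0.1113, 0.1485]
ee_rot: [0.763, 0.647, 0.004, 0.0]
ft_force: [0.9, 5.2, -2.3]
grip_width: -0.001
```

```bash
python3 -c "
from h import *
along()"
```

```text
r 73.6 across -0.7 tab if touching at 40.6 push 5.28
```

Call:
{"fn": "step_arm", "kwargs": {
  "motion": [
    [-3,0,0,0,0,0],
    [-3,0,0,0,0,0],
    [-3,0,0,0,0,0],
    [-3,0,0,0,0,0],
    [-3,0,0,0,0,0],
    [-3,0,0,0,0,0],
    [-3,0,0,0,0,0],
    [-3,0,0,0,0,0],
    [-3,0,0,0,0,0],
    [-3,0,0,0,0,0]
  ]
}}

```text
clock: 15.42
position: [0.5255, -0.1417, 0.148]
ee_rot: [0.762, 0.647, 0.004, -0.0]
ft_force: [1.9, 5.1, -3.1]
grip_width: -0.0
```

```bash
python3 -c "
from h import *
along();go([.5344,-.0841,.148],-9.5)
s=manip.camera('scene');cv2.imwrite('pics/s10c.png',cv2.resize(s[170:310,120:320],None,fx=4,fy=4,interpolation=2))
"
```

```text
r 104.4 across -0.7 tab if touching at 71.4 push 5.29
clock 15.43 pos [ 0.5255 -0.1417  0.148 ] yaw -9.3 tilt 0.48 j [-0.32  0.23  0.58  1.81 -0.15  1.13  0.14]
shift mm [58.2 -0.5  0.4] turn z 0.2 tilt fix [ 0.3 -0.4  0. ] F [ 1.85  5.06 -3.11] grip -0.038623250994755734
```

View pics/s10c.png

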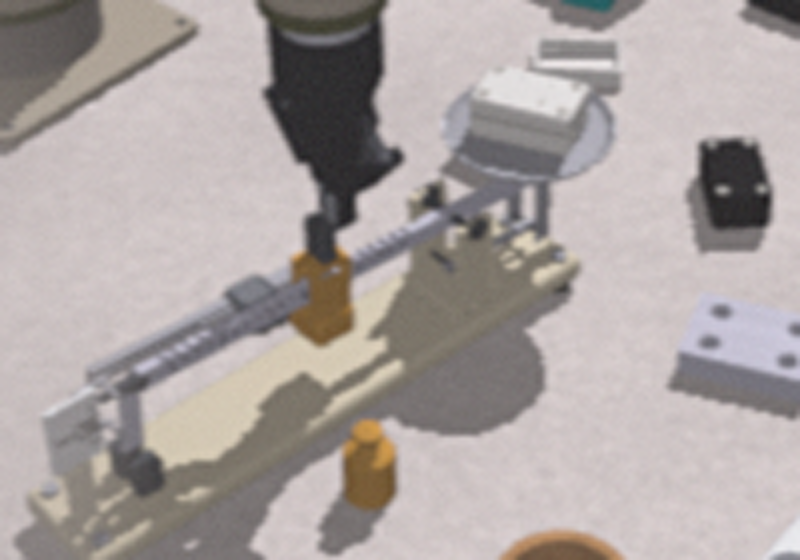

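Call:
{"fn": "step_arm", "kwargs": {
  "motion": [
    [-3,0,0.2,0,0,0],
    [-3,0,0,0,0,0],
    [-3,0,0,0,0,0],
    [-3,0,0,0,0,0],
    [-3,0,0,0,0,0],
    [-3,0,0,0,0,0],
    [-3,0,0,0,0,0],
    [-3,0,0,0,0,0],
    [-3,0,0,0,0,0],
    [-3,0,0,0,0,0],
    [-3,0,0,0,0,0],
    [-3,0,0,0,0,0]
  ]
}}

```text
clock: 16.98
position: [0.5192, -0.1791, 0.1474]
ee_rot: [0.762, 0.647, 0.004, -0.001]
ft_force: [0.4, 0.1, 0.7]
grip_width: 0.002
```

```bash
python3 -c "
from h import *
along();go([.5344,-.0841,.148],-9.5)
s=manip.camera('scene');cv2.imwrite('pics/s11c.png',cv2.resize(s[170:310,120:320],None,fx=4,fy=4,interpolation=2))
"
```

```text
r 142.3 across -0.6 tab if touching at 109.3 push 0.14
clock 16.98 pos [ 0.5192 -0.1791  0.1474] yaw -9.3 tilt 0.51 j [-0.27  0.25  0.6   1.8  -0.16  1.13  0.23]
shift mm [96.2 -0.3  0.1] turn z 0.2 tilt fix [ 0.3 -0.4  0. ] F [0.43 0.07 0.72] grip 0.1381714932371166
```

View pics/s11c.png

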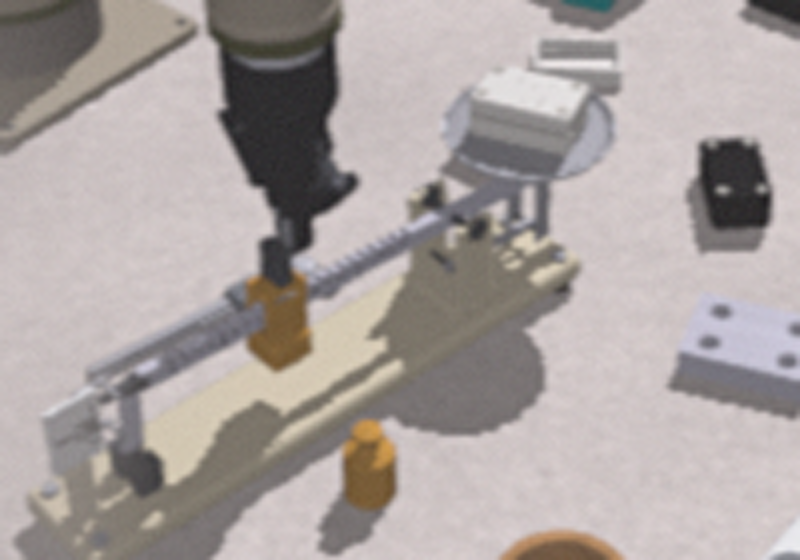

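Call:
{"fn": "step_arm", "kwargs": {
  "motion": [
    [-3,0,0,0,0,0],
    [-3,0,0,0,0,0],
    [-3,0,0,0,0,0],
    [0,0,0,0,0,0]
  ]
}}

```text
clock: 17.52
position: [0.5175, -0.189, 0.1473]
ee_rot: [0.762, 0.647, 0.004, -0.001]
ft_force: [-0.1, 0.4, -0.1]
grip_width: 0.002
```

```bash
python3 -c "
from h import *
along()
s=manip.camera('scene');cv2.imwrite('pics/s12c.png',cv2.resize(s[170:310,120:320],None,fx=4,fy=4,interpolation=2))
"
```

```text
r 152.4 across -0.6 tab if touching at 119.4 push 0.37
```

View pics/s12c.png

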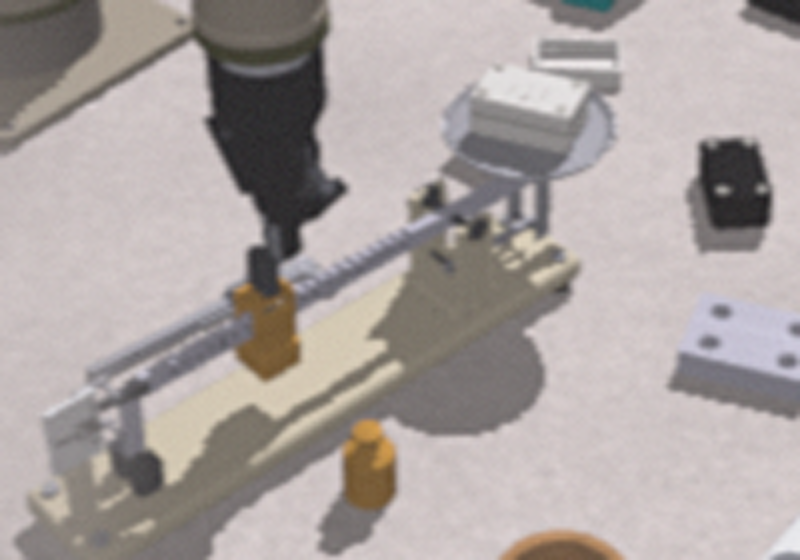

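Call:
{"fn": "step_arm", "kwargs": {
  "motion": [
    [3,0,0,0,0,0],
    [0,0,0,0,0,0],
    [0,0,0,0,0,0],
    [0,0,0,0,0,0],
    [0,0,0,0,0,0],
    [0,0,0,0,0,0],
    [0,0,0,0,0,0],
    [0,0,0,0,0,0],
    [0,0,0,0,0,0],
    [0,0,0,0,0,0]
  ]
}}

```text
clock: 18.82
position: [0.518, -0.1857, 0.1474]
ee_rot: [0.762, 0.647, 0.004, -0.001]
ft_force: [-0.8, 0.5, -0.2]
grip_width: 0.001
```

```bash
python3 -c "
from h import *
along()
s=manip.camera('scene');cv2.imwrite('pics/s13.png',s)
z=lambda n:cv2.resize(cv2.imread(n)[255:300,120:170],(400,360),interpolation=2)
cv2.imwrite('pics/s13c.png',np.hstack([z('pics/s7.png'),z('pics/s13.png')]))
ys=np.array([np.cos(np.radians(80.5)),np.sin(np.radians(80.5)),0]);F=np.array([.5438,-.0389,0])
for dz in(.015,.0055,0,-.0055,-.015): print(dz,proj('scene',F-.305*ys+[0,0,.1+dz]).round(1), ((proj('scene',F-.305*ys+[0,0,.1+dz])-[120,255])*8).round(0))
"
```

```text
r 149.0 across -0.6 tab if touching at 116.0 push 0.38
0.015 [144.6 268.4] [197. 107.]
0.0055 [145.1 271. ] [201. 128.]
0 [145.3 272.5] [203. 140.]
-0.0055 [145.6 274. ] [204. 152.]
-0.015 [146.  276.5] [208. 172.]
```

View pics/s13c.png

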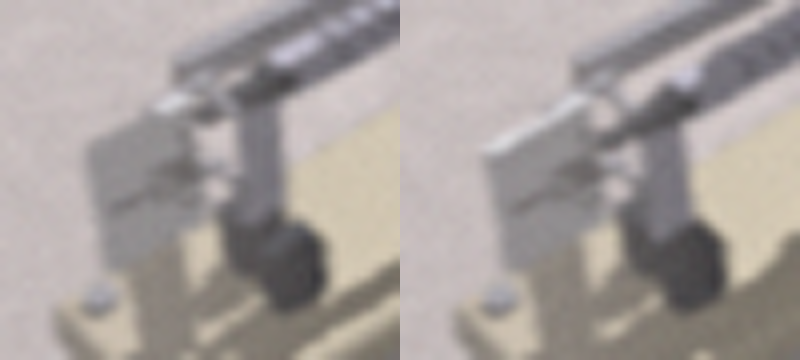

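Call:
{"fn": "step_arm", "kwargs": {
  "motion": [
    [6,0,0,0,0,0],
    [0,0,-20,0,0,0],
    [0,0,-50,0,0,0],
    [0,0,-40,0,0,0],
    [0,0,0,0,0,0]
  ]
}}

```text
clock: 19.5
position: [0.5184, -0.1782, 0.2601]
ee_rot: [0.762, 0.648, 0.004, -0.001]
ft_force: [-0.1, -0.8, 0.2]
grip_width: 0.0
```

```bash
cat > v.py <<'E'
from h import *
o=manip.get_obs();R=Ro.from_quat(o["ee_rot"]).as_matrix();i=manip.camera_info('wrist')
Rc=np.array(i['R']);c=-Rc.T@i['t']
ct=R.T@(c-o['position']);RcT=Rc@R  # tool->cam
ys=np.array([np.cos(np.radians(80.5)),np.sin(np.radians(80.5)),0]);xs=np.array([ys[1],-ys[0],0]);F=np.array([.5438,-.0389,0])
Q=F-.305*ys+[0,0,.1]
print("Q",Q,"cam in tool",ct.round(4))
K=i['camera_matrix']
for th in (20,30,40):
    z=np.sin(np.radians(th))*xs-np.cos(np.radians(th))*np.array([0,0,1.]); y=ys; x=np.cross(y,z)
    T=np.c_[x,y,z]
    # want Q at pixel (256,150), dist .22
    d=np.linalg.inv(K)@[256,170,1];d=d/np.linalg.norm(d)*.24
    cam=Q-T@RcT.T@d
    print(th,"TCP",(cam-T@ct).round(3),"cam",cam.round(3))
go([.5,-.3,.25],80.5)
E
python3 v.py
```

```text
Q [ 0.49346048 -0.33971711  0.1       ] cam in tool [ 0.0725  0.0011 -0.1433]
20 TCP [ 0.488 -0.339  0.196] cam [ 0.372 -0.319  0.306]
30 TCP [ 0.471 -0.336  0.194] cam [ 0.339 -0.313  0.282]
40 TCP [ 0.455 -0.334  0.188] cam [ 0.31  -0.308  0.251]
clock 19.5 pos [ 0.5184 -0.1782  0.2601] yaw -9.3 tilt 0.47 j [-0.3   0.15  0.62  1.65 -0.1   1.36  0.17]
shift mm [-123.2    1.5    9.2] turn z -89.8 tilt fix [ 0.2 -0.4  0. ] F [-0.11 -0.83  0.16] grip 0.005070475591365217
```

```bash
python3 -c "
from h import *
s=manip.camera('scene');cv2.imwrite('pics/s14.png',s)
z=lambda n:cv2.resize(cv2.imread(n)[255:300,120:170],(400,360),interpolation=cv2.INTER_LANCZOS4)
cv2.imwrite('pics/s14c.png',np.hstack([z('pics/scene0.png'),z('pics/s14.png')]))
t=manip.camera('top');cv2.imwrite('pics/t14c.png',cv2.resize(t[140:240,235:445],None,fx=3.8,fy=3.8,interpolation=2))
"
```

```text
(no output)
```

View pics/s14c.png

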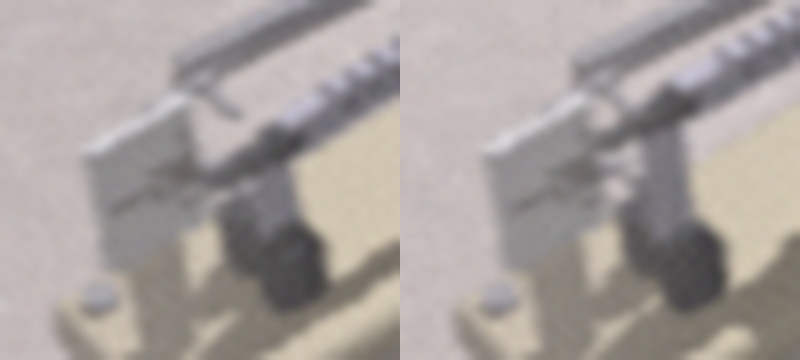

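View pics/t14c.png

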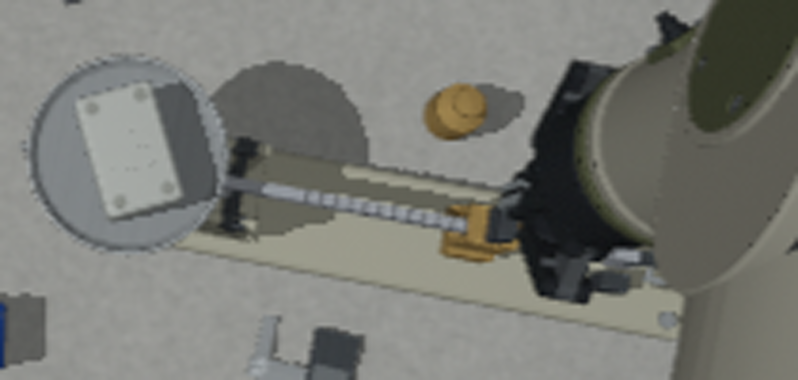

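The pointer root went from 178 (stop low) and 107 (stop high) to about 138, roughly 2 mm above centre. I'll verify with an oblique close-up from the wrist camera.

Call:
{"fn": "step_arm", "kwargs": {
  "motion": [
    [0,0,0,0,0,-5],
    [0,0,0,0,0,-10.5],
    [0,0,0,0,0,-10.5],
    [0,0,0,0,0,-10.5],
    [0,0,0,0,0,-10.5],
    [0,0,0,0,0,-10.5],
    [0,0,0,0,0,-10.5],
    [0,0,0,0,0,-10.5],
    [0,0,0,0,0,-10.5],
    [0,0,0,0,0,0]
  ]
}}

```text
clock: 20.85
position: [0.5111, -0.1734, 0.2411]
ee_rot: [0.071, 0.997, 0.005, -0.012]
ft_force: [0.3, 0.1, -0.1]
grip_width: -0.003
```

```bash
python3 -c "
from h import *
go([.471,-.336,.23],80.5)"
```

```text
clock 20.85 pos [ 0.5111 -0.1734  0.2411] yaw 81.8 tilt 1.52 j [-0.18  0.16  0.48  1.67 -0.08  1.35  1.74]
shift mm [  16.4 -166.7   10.3] turn z 1.3 tilt fix [ 0.4 -1.5  0. ] F [ 0.26  0.06 -0.12] grip -0.28323273629820184
```

Call:
{"fn": "step_arm", "kwargs": {
  "motion": [
    [4,-40,0,0,0,0],
    [4,-45,0,0,0,0],
    [4,-45,0,0,0,0],
    [4,-30,0,0,0,0],
    [0,0,0,0,-8,0],
    [0,0,0,0,-10,0],
    [0,0,0,0,-10,0],
    [0,0,0,0,0,0]
  ]
}}

```text
clock: 21.85
position: [0.4677, -0.3315, 0.23]
ee_rot: [0.09, 0.969, -0.014, 0.229]
ft_force: [0.5, 0.3, 0.7]
grip_width: -0.001
```

```bash
python3 -c "
from h import *
go([.471,-.336,.20],80.5)
cv2.imwrite('pics/w15.png',manip.camera('wrist'))
cv2.imwrite('pics/s15.png',manip.camera('scene'))"
```

```text
clock 21.85 pos [ 0.4677 -0.3315  0.23  ] yaw 79.6 tilt 26.5 j [ 0.04 -0.09  0.6   2.   -0.22  0.83  2.16]
shift mm [ 9.7 -4.3 28.7] turn z -0.9 tilt fix [ 0.8 25.5 -0. ] F [0.45 0.3  0.7 ] grip -0.05415111316096629
```

View pics/w15.png

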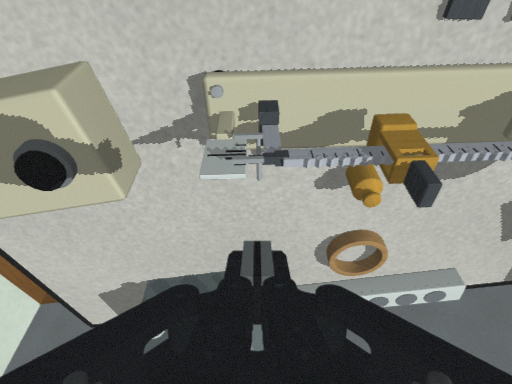

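```bash
python3 -c "
from h import *
w=cv2.imread('pics/w15.png');cv2.imwrite('pics/w15c.png',cv2.resize(w[130:185,190:270],(800,550),interpolation=cv2.INTER_LANCZOS4))
i=manip.camera_info('wrist')
ys=np.array([np.cos(np.radians(80.5)),np.sin(np.radians(80.5)),0]);F=np.array([.5438,-.0389,0])
for r in (.29,.305,.32):
  for dz in(.028,.015,.0055,0,-.0055,-.015): print(r,dz, ((proj('wrist',F-r*ys+[0,0,.1+dz])-[190,130])*10).round(0))
"
```

```text
0.29 0.028 [790. 383.]
0.29 0.015 [784. 290.]
0.29 0.0055 [780. 226.]
0.29 0 [777. 191.]
0.29 -0.0055 [775. 156.]
0.29 -0.015 [771.  99.]
0.305 0.028 [606. 386.]
0.305 0.015 [606. 293.]
0.305 0.0055 [607. 229.]
0.305 0 [607. 193.]
0.305 -0.0055 [607. 159.]
0.305 -0.015 [607. 101.]
0.32 0.028 [421. 389.]
0.32 0.015 [428. 295.]
0.32 0.0055 [433. 231.]
0.32 0 [436. 196.]
0.32 -0.0055 [439. 161.]
0.32 -0.015 [444. 104.]
```

View pics/w15c.png

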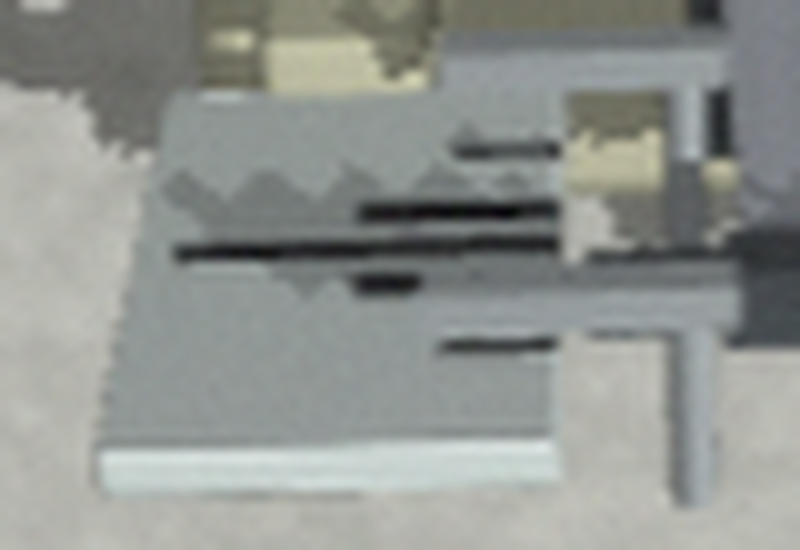

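```bash
sed -i 's/(20,30,40)/(30,45,55)/; s/\[256,170,1\]/[256,150,1]/; s/\*\.24/*.26/' v.py; python3 v.py; python3 -c "
from h import *
w=manip.camera('wrist');cv2.imwrite('pics/w16c.png',cv2.resize(w[130:185,190:270],(800,550),interpolation=cv2.INTER_CUBIC))
s=cv2.imread('pics/s15.png');cv2.imwrite('pics/s15c.png',cv2.resize(s[170:310,120:320],None,fx=4,fy=4,interpolation=2))"
```

```text
Q [ 0.49346048 -0.33971711  0.1       ] cam in tool [ 0.0712  0.     -0.1428]
30 TCP [ 0.47  -0.335  0.219] cam [ 0.339 -0.313  0.307]
45 TCP [ 0.44  -0.33   0.209] cam [ 0.291 -0.305  0.26 ]
55 TCP [ 0.422 -0.327  0.198] cam [ 0.267 -0.301  0.221]
clock 21.95 pos [ 0.4707 -0.3319  0.2323] yaw 79.8 tilt 26.48 j [ 0.04 -0.09  0.6   1.99 -0.22  0.83  2.16]
shift mm [-28.4  36.7  -5.1] turn z -0.7 tilt fix [ 0.6 25.5 -0. ] F [ 1.06 -0.72  0.1 ] grip -0.17926690498697018
```

View pics/w16c.png

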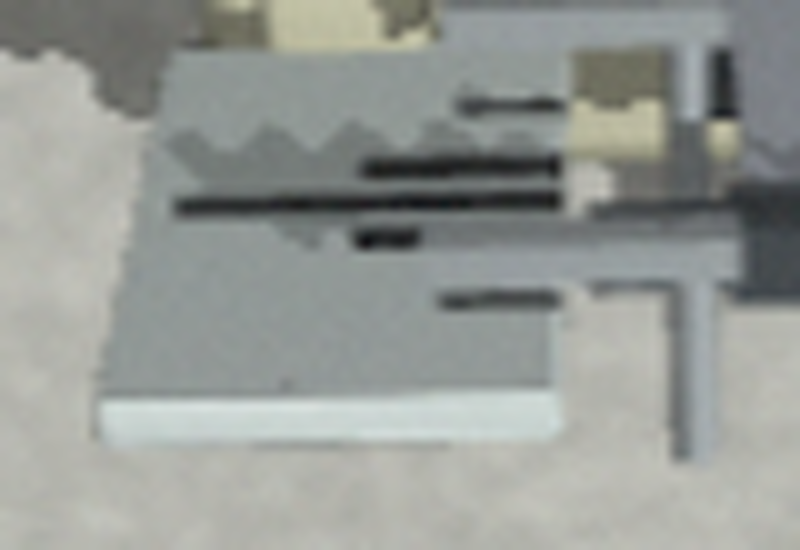

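View pics/s15c.png

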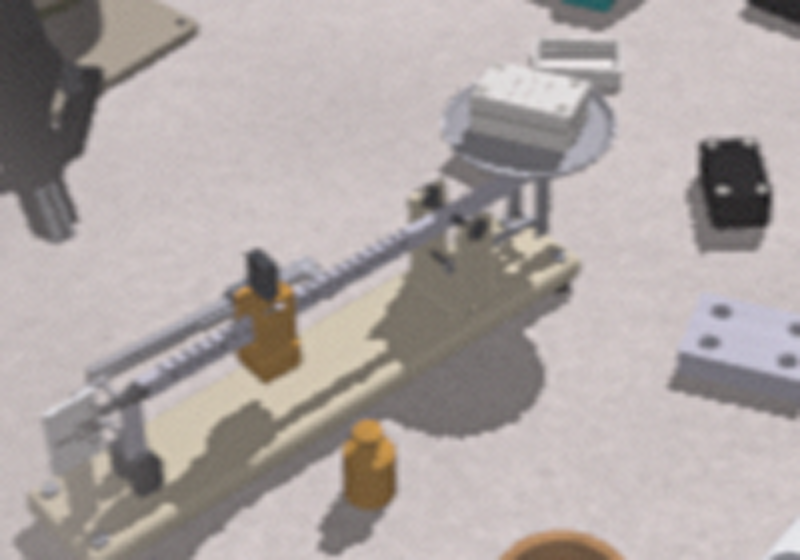

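Call:
{"fn": "step_arm", "kwargs": {
  "motion": [
    [24,0,3,0,0,0],
    [24,0,4,0,-5,0],
    [0,0,0,0,-10,0],
    [0,0,0,0,-9,0],
    [0,0,0,0,0,0],
    [0,0,0,0,0,0]
  ]
}}

```text
clock: 22.75
position: [0.4391, -0.3282, 0.2103]
ee_rot: [0.08, 0.9, -0.036, 0.427]
ft_force: [0.6, 0.0, 0.7]
grip_width: 0.002
```

```bash
python3 -c "
from h import *
go([.43,-.328,.205],80.5)
w=manip.camera('wrist');cv2.imwrite('pics/w17.png',w)"; python3 v.py
```

```text
clock 22.75 pos [ 0.4391 -0.3282  0.2103] yaw 79.9 tilt 50.81 j [-0.17 -0.45  0.92  2.37 -0.45  0.34  2.6 ]
shift mm [ 9.8 -1.4 -3.6] turn z -0.6 tilt fix [ 0.2 44.4 -0. ] F [0.65 0.04 0.68] grip 0.17158134808445316
Q [ 0.49346048 -0.33971711  0.1       ] cam in tool [ 0.0712  0.     -0.1422]
30 TCP [ 0.47  -0.335  0.22 ] cam [ 0.339 -0.313  0.307]
45 TCP [ 0.44  -0.33   0.209] cam [ 0.291 -0.305  0.26 ]
55 TCP [ 0.422 -0.327  0.198] cam [ 0.267 -0.301  0.221]
clock 22.8 pos [ 0.4389 -0.3284  0.21  ] yaw 79.9 tilt 50.77 j [-0.17 -0.45  0.92  2.37 -0.45  0.34  2.6 ]
shift mm [-65.8  38.8  17.6] turn z -0.6 tilt fix [ 0.2 44.4 -0. ] F [-0.14 -0.44  0.02] grip 0.09873087298443779
```

View pics/w17.png

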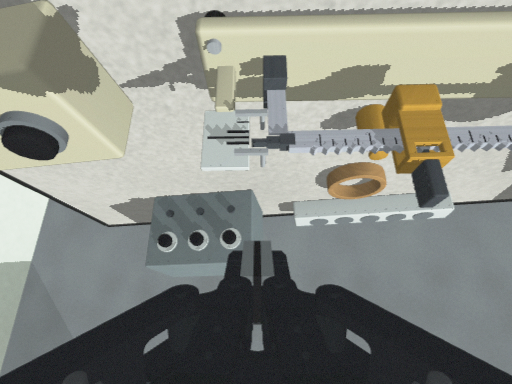

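```bash
python3 -c "
from h import *
print(manip.get_obs()['joint_pos'])
w=cv2.imread('pics/w17.png');cv2.imwrite('pics/w17c.png',cv2.resize(w[100:180,190:310],(780,520),interpolation=cv2.INTER_CUBIC))
"
```

```text
[-0.17186925 -0.44956082  0.92344741  2.37012797 -0.44977177  0.34303348
  2.60271084]
```

View pics/w17c.png

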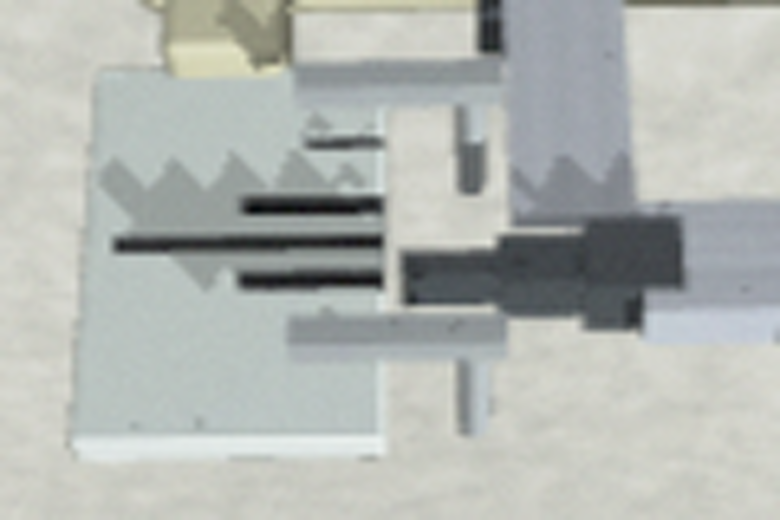

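The pointer tip (dark bar end at (400,267)) lies between the limit marks (280 above, 205 below; inverted view, centre line 241), about 4 mm above centre, i.e. -0.013 rad of ±0.018. The light bars at y≈80 and 335 are guards. Joint 7 is at the edge of its range, so I unwind and retreat upward.

Call:
{"fn": "step_arm", "kwargs": {
  "motion": [
    [0,0,0,0,8,0],
    [0,0,0,0,10,0],
    [-20,0,-30,0,8,0],
    [-15,0,-35,0,0,0],
    [-10,0,-25,0,0,0],
    [0,0,0,0,0,0],
    [0,0,0,0,0,0],
    [0,0,0,0,0,0]
  ]
}}

```text
clock: 23.8
position: [0.4467, -0.3276, 0.3096]
ee_rot: [0.078, 0.979, -0.022, 0.189]
ft_force: [0.6, 0.3, 0.1]
grip_width: -0.001
```

```bash
python3 -c "
from h import *
go([.43,-.328,.205],80.5)
w=manip.camera('wrist');cv2.imwrite('pics/w18.png',w);cv2.imwrite('pics/s18.png',manip.camera('scene'))
ys=np.array([np.cos(np.radians(80.5)),np.sin(np.radians(80.5)),0]);F=np.array([.5438,-.0389,0])
for dz in(.0055,0,-.0055): print(dz, proj('wrist',F-.305*ys+[0,0,.1+dz]).round(1))
s=cv2.imread('pics/s18.png');cv2.imwrite('pics/s18c.png',cv2.resize(s[170:310,120:320],None,fx=4,fy=4,interpolation=2))"
```

```text
clock 23.8 pos [ 0.4467 -0.3276  0.3096] yaw 80.7 tilt 21.9 j [ 0.14 -0.15  0.47  1.85 -0.1   1.07  2.06]
shift mm [54.2 -1.6 90.9] turn z 0.2 tilt fix [-0.8 21.4  0. ] F [0.6  0.29 0.08] grip -0.07430984397774754
0.0055 [255.1 146.4]
0 [255.2 144. ]
-0.0055 [255.3 141.8]
```

View pics/w18.png

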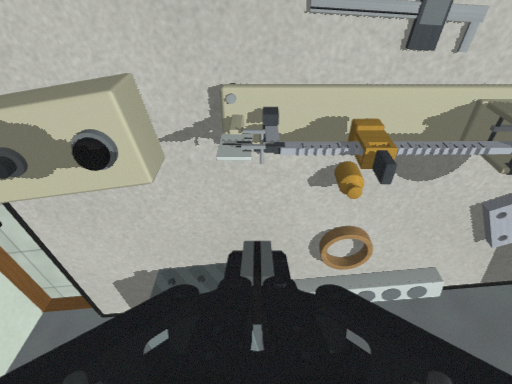

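View pics/s18c.png

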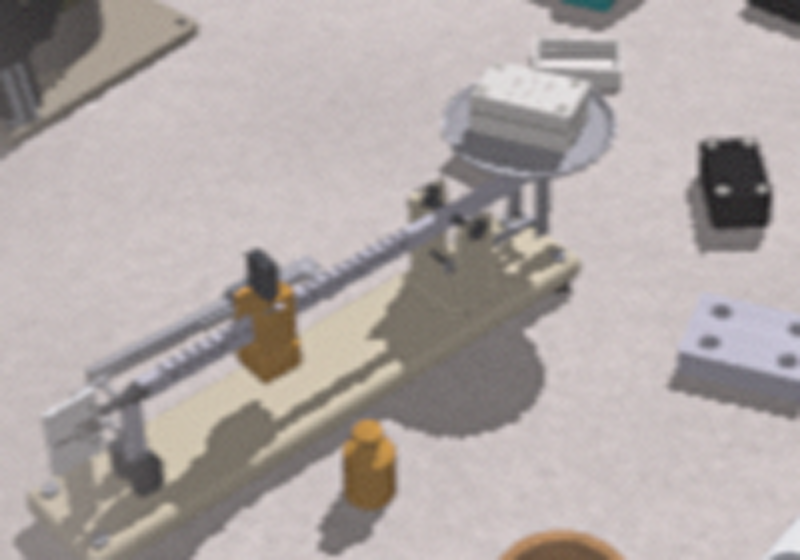

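```bash
python3 -c "
import cv2,numpy as np
for n in ('scene0','s7','s13','s14','s15','s18'):
    g=cv2.cvtColor(cv2.imread(f'pics/{n}.png'),cv2.COLOR_BGR2GRAY).astype(float)
    r=[]
    for c in range(145,158):
        col=g[258:282,c]; w=np.clip(115-col,0,None); r.append((w*np.arange(258,282)).sum()/max(w.sum(),1e-6) if w.sum()>10 else np.nan)
    print(n,np.round(r,1))
"
```

```text
scene0 [  nan 277.  276.7 277.6 277.5 276.6 275.6 274.1 273.3 272.4 272.4 271.8
 271.9]
s7 [269.    nan   nan 281.  276.4 267.7 266.6 265.6 266.5 266.9 264.9 264.3
 264.4]
s13 [  nan 272.  271.7 274.9 274.2 272.5 269.9 269.1 268.4 268.  267.9 267.6
 267.1]
s14 [  nan 272.  271.6 274.5 274.7 272.4 269.8 268.9 268.4 267.8 267.9 267.4
 267.2]
s15 [  nan 272.  271.6 274.2 274.4 273.  269.9 268.7 268.3 267.5 267.7 267.6
 266.9]
s18 [  nan 272.  271.5 274.2 274.5 273.  270.2 268.6 268.3 267.6 267.9 267.6
 267.2]
```

Second check from the scene camera: the beam end sits at 0.39 of the way between its two stop positions. That makes the tilt about -0.011 rad (3.4 mm high), which agrees with the close-up. It is steady over four pictures, and the hand is well clear.

```bash
python3 -c "
from workcell import manip
print(manip.hand_in())"
```

```text
the job is handed in; nothing more can be done
None
```

I weighed the housing and handed the job in after about 24 s, with the poise in what should be the 120 mm notch (about 300 g). The pointer rests between the limit marks, a little above centre.

- **Placing:** I gripped the off-white closed housing across its 50 mm width and lowered it in 1–2 mm steps onto the middle of the pan. The release was clean and it stands flat near the centre.
- **Poise:** It started in about the 30 mm notch. I pushed it out with the shut fingertips against one side of the tab, then drew the hand away. The highest push I read was about 6 N in total. Forces were only read at the end of each move, so brief peaks in between were not seen.
- **Pointer:** The wrist close-up puts the tip about 4 mm above the centre line, and the scene camera about 3.4 mm (roughly -0.011 to -0.013 rad), against limits of 5.5 mm. It did not move over the last four pictures. By the stated 0.024 rad per notch, the next notch out should leave it about as far off on the low side, so I left it.
- **Notch:** I did not read the pawl directly. The push force fell to about zero at 119–120 mm, which fits a dropped pawl.
- **Disagreement:** The noisy wrist force while holding the housing suggested about 360 g, not 300 g. I trusted the beam.
- **Joint 7:** During the close-up it read 2.603 rad, at the edge of its listed 2.6 range. I backed it off right away.
- **Bystanders:** The arm went near none of them, and those in view in my last pictures look undisturbed. I did not check each one.

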